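Put the parallel away in the gauge case

TASK

Push the lid of the gauge case up past its balance point so that it stays open by itself against its stop, then put the long steel parallel away in the case: on its narrow edge, fully home in the slots of the two rack bars, and let go. Be gentle: do not let the lid slam, do not force the lid, the case or the parallel, and leave the other gauges alone.

Things in the scene. Friction and masses are not known exactly. Their poses are not given: they have to be found in the camera images.
- case: Low gauge case fixed to the bench, blue base, grey sheet lid, 146x185x45 mm shut. Origin: centre of its underside; x to the hinged back, y left, z up. Base outside x -66..62, y -86..86, rim at z 30 mm; flat black tray floor inside at z 23.5, x -62..58, y -82..82. The shut lid overlaps the base: x -73..68, y -92..92, top z 45, its skirt down to z 29 in front and at the sides.
- case_lid (a joint): Lid angle in rad, 0 shut, 1.75 on its open stop. The hinge turns nearly freely: let go below about 1.43 the lid falls shut; let go above, it falls back on its stop and stays.
- hinge (a point): Middle of the lid's hinge pin: case x 70, y 0, z 32 mm. The pin runs along the case's y.
- tab (a point): Middle of the underside of the lid's lift tab, a steel tongue on the front skirt that moves with the lid. 3 mm thick with a 4.4 mm bead along its front edge, 44 mm wide along the case's y. Lid shut: it juts out from case x -73 to -91 mm, underside at z 38.5 mm, this point at x -82, y 0; free space below it down to the bench.
- rack_mid (a point): Fixed point on the tray floor, case x -6, y 0, z 23.5 mm. The rack is two aluminium bars along the case's x, 80 long, 16 wide, 10 mm high, at case y -42 and +42. Each has one slot at mid-length, 12.4 mm wide, down to the floor; the slots line up along y. The rack is clamped up to 9 mm either way along x from this point; how far is not measured: see it, or touch down and feel.
- parallel: Plain steel parallel with three small cross holes, 10 x 120 x 18 mm (x thickness, y length, z height), lying on its narrow long edge. Origin: centre of its underside. Home in the slots it stands on the tray floor, its y along the case's y (either way round), its top 8 mm above the bars.
- ring_gauge: Bystander: steel ring, 62 mm across, 20 mm high, lying flat; origin at the centre of its underside.
- setting_block: Bystander: steel setting block standing on end, 12 x 36 x 78 mm; origin at the centre of its underside.
- plug_gauge: Bystander: plug gauge with a black handle, 112 x 27 x 24 mm, lying along its x; origin at the centre of its underside.
Things that resemble listed ones, but are neither listed nor needed, are in the scene too. What is shaped like the parallel but brown is not meant.

How it is judged:
On the way:
1. the lid stands open by itself, at 1.6 rad or more, with nothing of the robot touching the case (value of joint case_lid above 1.6 rad and contact force between each of the fingers, the arm and case below 0.3 N), for 0.3 s.
At the end, for the whole second after the job is handed in: the lid stands open at 1.6 rad or more; the parallel stands on its narrow edge in both slots of the rack, within 3.5 mm of the tray floor (on the bars it would be 10 mm above it), lengthwise along the case's y within 0.1 rad and 22 mm of the middle, at rest (value of joint case_lid above 1.6 rad and z of parallel in the frame of case between 0.0195 and 0.027 m and x of parallel in the frame of case between -0.019 and 0.007 m and y of parallel in the frame of case between -0.022 and 0.022 m and angle between the y axis of parallel and the y axis of case, either way round below 0.1 rad and angle between parallel's own z axis and vertical below 0.3 rad and linear speed of parallel below 0.02 m/s); the robot touches nothing.
It fails at once if the lid is flung open or slams (faster than 5 rad/s) (velocity of joint case_lid above 5 rad/s or velocity of joint case_lid below -5 rad/s).
It fails at once if the fingers or the arm press on the case, lid or rack with more than 25 N (contact force between any of the fingers, the arm and case above 25 N).
It fails at once if the parallel is pressed on the case, lid or rack with more than 25 N (contact force between parallel and case above 25 N).
It fails at once if a bystander gauge is moved by more than 20 mm (distance of any of ring_gauge, setting_block, plug_gauge from where it was at the start of the episode above 0.02 m).
It also fails if it takes over 72 s, if anything falls off the work surface, if the arm or the gripper's body presses on something with over 40 N, if the wrist force passes 120 N, or if a joint passes its speed limit or range.

ROBOT

A 6-joint arm with a two-finger parallel gripper is mounted at the origin on a cart in front of the work surface, level with it; the furniture and walls round the work are solid. World frame = base frame: x ahead of the robot, y to its left, z up, the work surface at z = 0. Lengths are in m, angles in rad, forces in N, time in s.
With the tool pointing down it reaches from about 0.35 to 0.875 m from the base axis. Payload 4.2 kg.
Tool frame: the origin (TCP) lies midway between the tips of the shut fingers; the grasp point (between the pads) lies 19 mm behind it (grip_point_offset is the distance from the TCP to the grasp point, in m); z points along the fingers, y is the direction in which the jaws open and shut (so a half turn about z gives the same grasp; the last joint's range is limited). The gripper opens to 85 mm and grips with 20 to 120 N. Pads are 22 mm wide; open, the fingers measure 114 mm over their backs; the gripper's body (76 mm by 85 mm) begins 54 mm behind the grasp point. The pads swing forward as they close: fully open they stand 13 mm farther back than shut.
Start: joints at [1.393, 0.385, 0.008, 0, -1.194, -0.259], TCP at [0.264, 0.566, 0.231] pointing down, gripper open.
Joint ranges: [-3.14, 3.14], [-1.21, 2.06], [-1.07, 1.41], [-3.16, 2.05], [-2.99, -0.16], [-3.1, 3.1]. Speed limits (rad/s): [2.79, 2.79, 3.14, 3.14, 3.14, 3.14].

INTERFACE

Orientations are given as a 3x3 rotation matrix whose columns are the frame's x, y, z axes.
In Python, from plant import read_state, get_image, job_done, search_frame, silhouettes, grip_point_offset gives the robot as it stands.
- The arm moves only by the tool send_rows, never from a script. Its argument "increments" is a list of rows, each an object of numbers: "dx", "dy", "dz": the shift along the tool's x, y, z in mm; "wx", "wy", "wz": the turn, a rotation vector about the tool's x, y, z in rad; "jaw": the opening, from 0 (shut) to 1 (fully open). In form: [{"dx": .., "dy": .., "dz": .., "wx": .., "wy": .., "wz": .., "jaw": ..}, ...]. A call has 1 to 10 rows; each row is the pose to reach, as a shift and turn from the pose commanded when the call began, along the tool's axes at that moment; what a row does not reach only later rows make up. A row lasts 1/12 s, in which the tool goes at most 41.7 mm and 7.16 degrees, less where a joint would pass 70% of its speed; a pose out of reach is approached as far as the arm can. A call with a gripper value outside its range is refused whole. The fingers move at their own pace and stop on an object; "squeeze" is the grip in N (left out, the last holds). Time passes only in rows, so rows that repeat a pose let the fingers close. It gives the time, the measured TCP pose, the force and the opening at its end, in the units of the state.
- read_state(): the state, without advancing time (a new reading comes with each control period).
- get_image(name): name is "scene" or "top" or "wrist"; returns a dict with "img" (384x512x3 uint8, red, green, blue), "fx", "fy", "cx", "cy" (pixels), "origin" and "orientation" of the camera in the world; the wrist camera has in their place "tool_from_camera" (4x4, takes a point from camera to tool coordinates, whose origin is the TCP and whose axes are the flange's). Camera axes: x right, y up, looking along -z (the intrinsics and any distortion apply to the point x, -y, -z); pixel columns grow to the right and rows downward; lengths in m; the calibration is good to about 2 mm. A picture is of the moment at which its call begins: read the wrist's pose just before it. There is no depth.
- job_done(): hands the job in, once; it reports no verdict.
Trained networks look in a picture, given as the dict that the camera call returned (one of the last four; its "shot" number tells which), for a name from the list of things; names that differ only in an ending like _2 or _b are one class to them, and where a whole thing is asked for, a point or a joint stands for the part that bears it (a point fixed in the world has none). Each returns a list of dicts, best first, with "confidence" (0 to 1); they miss things now and then, are a little off and sometimes report something else, mostly with a low value. They report only what shows in the picture. A call takes as long as a camera call. They do not tell look-alikes from the thing itself.
- search_frame(picture, thing): "at" ([x, y, z] in m, in world coordinates, good to about 4 mm: the middle of the surface that is visible of it).
- silhouettes(picture, thing): "mask" (384x512 bool, what is visible of it).
The state is a dict: "time_s": time; "joint_positions": joint angles; "joint_velocities": joint speeds; "joint_torque": joint torques, N m; "position": TCP position; "orientation": TCP orientation; "force": force on the tool from outside, world axes, zero at the start; "ft_torque": the same for the moment, N m; "width": finger opening in m.
Only numpy, scipy, OpenCV 4.12 (cv2) and the standard library are available. Lean on these libraries where they do the work, as an engineer would, in place of code of your own. Each camera call takes 0.05 s, during which the arm holds its last target.

## Working session

There is one attempt and no reset: what is moved stays moved. The work goes in short steps, Python scripts to look and compute and a tool call to move; the robot and the scene stay as the last step left them, time stands still between calls to the robot, and variables do not carry over. Pictures are saved under pics/ and viewed, and the job is handed in when it is done.

Besides the shell and the picture viewer there is one more tool, called after "Call:" by a JSON object that holds its "fn" and its "kwargs". send_rows: Moves the arm, as the interface text tells. Its arguments: {"type":"object","properties":{"increments":{"type":"array"},"squeeze":{"type":"number"}},"required":["increments"]}

```bash
ls; mkdir -p pics; python3 - <<'E'
from plant import *
import cv2, json
s=read_state(); print({k:s[k] for k in ['time_s','position','orientation','force','width']}, grip_point_offset)
for n in ['scene','top','wrist']:
    p=get_image(n); cv2.imwrite(f'pics/{n}0.png',p['img'][:,:,::-1])
    print(n,p['fx'],p['fy'],p['cx'],p['cy'],p.get('origin'),p.get('orientation'),p.get('tool_from_camera'),[k for k in p])
    for t in ['case','case_lid','tab','parallel','ring_gauge','setting_block','plug_gauge']:
        try: print(t,[(round(d['confidence'],2),[round(float(v),3) for v in d['at']]) for d in search_frame(p,t)][:4])
        except Exception as e: print(t,e)
E
```

```text
pics
{'time_s': 0.0, 'position': array([0.264138  , 0.56579791, 0.23021125]), 'orientation': array([[ 9.06031071e-01, -4.23210341e-01, -8.39572205e-04],
       [-4.23211162e-01, -9.06028798e-01, -2.03197596e-03],
       [ 9.92766433e-05,  2.19634969e-03, -9.99997583e-01]]), 'force': array([ 0.33571603, -0.06879806,  0.34616753]), 'width': 0.0852638062128229} 0.0187
scene 437.19359150108824 437.19359150108824 255.89275860561432 195.727851355277 [-0.05327986 -0.91031073  0.79969404] [[ 0.887876    0.2264409  -0.4005006 ]
 [-0.45984218  0.46491276 -0.75657207]
 [ 0.01487898  0.85590925  0.51691196]] None ['img', 'fx', 'fy', 'cx', 'cy', 'origin', 'orientation', 'shot']
case [(0.86, [0.54, -0.072, 0.044])]
case_lid [(0.89, [0.546, -0.062, 0.04])]
tab [(0.86, [0.548, -0.062, 0.047])]
parallel [(0.69, [0.46, 0.238, 0.014]), (0.48, [0.445, 0.647, 0.011])]
ring_gauge [(0.6, [0.648, 0.252, 0.014])]
setting_block [(0.78, [0.411, -0.246, 0.043])]
plug_gauge [(0.71, [0.65, -0.283, 0.018])]
top 499.0446459213904 499.0446459213904 256.4759757770729 189.84272035298446 [0.35587383 0.17234454 1.599331
[... 374 characters left out ...]
2])]
ring_gauge [(0.69, [0.646, 0.262, 0.025])]
setting_block [(0.58, [0.653, 0.259, 0.024]), (0.4, [0.417, -0.236, 0.079])]
plug_gauge [(0.74, [0.661, -0.274, 0.021])]
wrist 337.8243281712663 337.8243281712663 256.39843378845404 197.55828848928792 None None [[-3.47599443e-04  9.49953157e-01  3.12392188e-01  7.98023303e-02]
 [ 9.99999830e-01  4.76265171e-04 -3.35572472e-04  1.72644794e-03]
 [-4.67559648e-04  3.12392018e-01 -9.49953161e-01 -1.42123556e-01]
 [ 0.00000000e+00  0.00000000e+00  0.00000000e+00  1.00000000e+00]] ['img', 'fx', 'fy', 'cx', 'cy', 'tool_from_camera', 'shot']
case []
case_lid []
tab []
parallel [(0.89, [0.436, 0.656, 0.017])]
ring_gauge []
setting_block []
plug_gauge []
```

View pics/scene0.png

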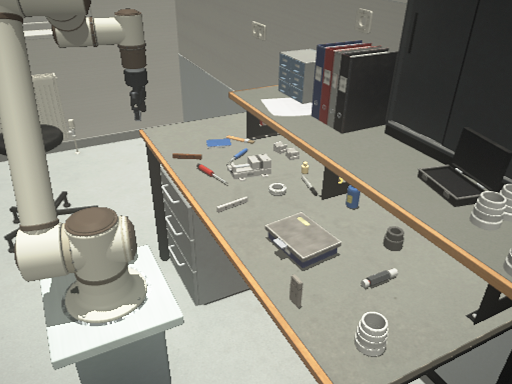

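View pics/top0.png

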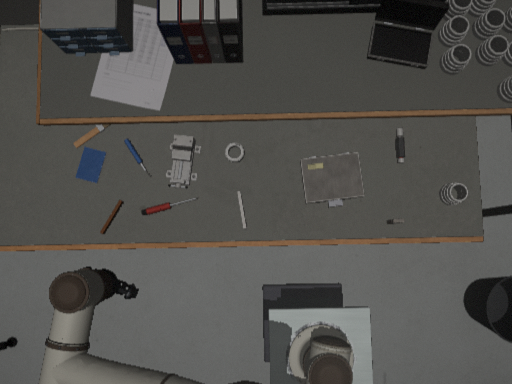

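View pics/wrist0.png

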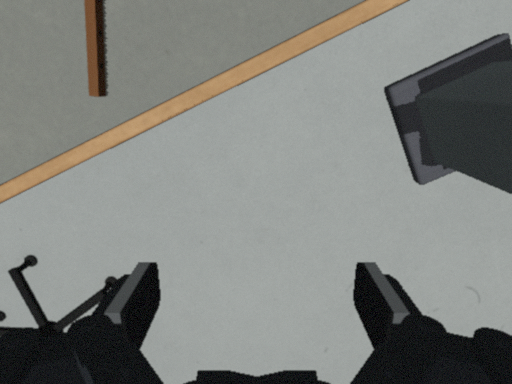

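Candidates for the parallel are the light steel bar (scene 233,204; top 241,209), the brown bar (top 112,216) and the thin tools. The steel bar fits the description. Next I'll estimate the case and parallel poses from the masks.

```bash
cat > h.py <<'E'
import numpy as np, cv2
from plant import *
def cam(p, st=None):
    if p.get('origin') is not None: return np.array(p['orientation']),np.array(p['origin'])
    T=np.array(p['tool_from_camera']); R=np.array(st['orientation']); 
    return R@T[:3,:3], R@T[:3,3]+np.array(st['position'])
def ray(p,R,o,u,v,z):
    d=R@np.array([(u-p['cx'])/p['fx'],-(v-p['cy'])/p['fy'],-1.0]); return o+d*(z-o[2])/d[2]
def proj(p,R,o,X):
    c=(np.atleast_2d(X)-o)@R; return np.stack([p['cx']+p['fx']*c[:,0]/-c[:,2], p['cy']-p['fy']*c[:,1]/-c[:,2]],1)
def shot(n,save=None):
    st=read_state(); p=get_image(n); R,o=cam(p,st)
    if save: cv2.imwrite('pics/'+save,p['img'][:,:,::-1])
    return p,R,o,st
E
python3 - <<'E'
from h import *
p,R,o,st=shot('top')
for t,z in [('case_lid',.045),('case',.045),('parallel',.018)]:
    for s in silhouettes(p,t)[:2]:
        m=s['mask'].astype(np.uint8); ys,xs=np.nonzero(m)
        P=np.array([ray(p,R,o,u,v,z)[:2] for u,v in zip(xs,ys)],np.float32)
        r=cv2.minAreaRect(P*1000); print(t,s['confidence'],r, P.mean(0))
# shelf edge
print(ray(p,R,o,300,118,0),ray(p,R,o,300,241,0))
im=p['img'][120:260,180:420,::-1]; cv2.imwrite('pics/topc.png',cv2.resize(im,None,fx=3.3,fy=3.3,interpolation=cv2.INTER_CUBIC))
E
```

```text
case_lid 0.58 ((551.153564453125, -48.43498229980469), (165.59434509277344, 185.6043701171875), 5.708736896514893) [ 0.5572807  -0.04792682]
case 0.77 ((551.8211669921875, -46.80029296875), (163.18551635742188, 188.773681640625), 5.311851978302002) [ 0.5577573  -0.04665026]
parallel 0.49 ((452.62933349609375, 653.6185913085938), (14.403464317321777, 120.06539916992188), 59.08476257324219) [0.44980845 0.65535194]
parallel 0.45 ((483.2877197265625, 241.71290588378906), (78.05717468261719, 9.90378475189209), 7.124526500701904) [0.48846897 0.2419174 ]
[0.76255032 0.04283626 0.        ] [0.36247566 0.05469782 0.        ]
```

View pics/topc.png

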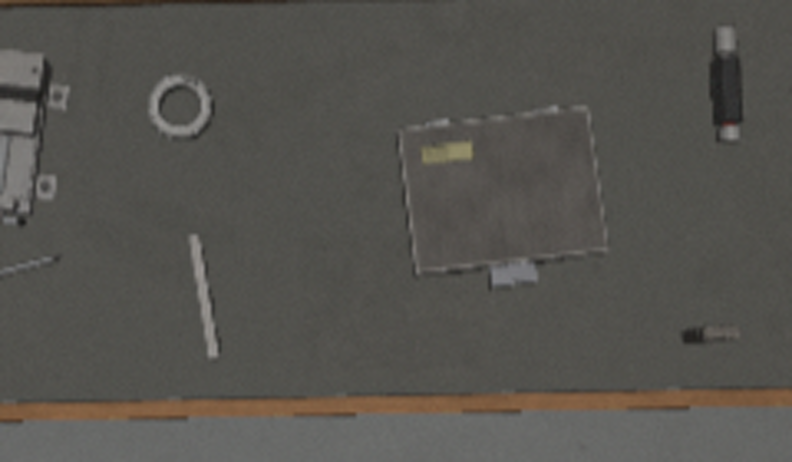

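```bash
python3 - <<'E'
from h import *
p,R,o,st=shot('top')
f=lambda u,v,z: ray(p,R,o,180+u/3.3,120+v/3.3,z)[:2]*1000
C=[f(*c,.045) for c in [(400,131),(588,107),(606,250),(417,272)]]
for c in C: print(c)
for a,b in [(0,1),(1,2),(2,3),(3,0)]: 
  d=C[b]-C[a]; print(np.linalg.norm(d),np.degrees(np.arctan2(d[1],d[0])))
print('mid',np.mean(C,0))
a,b=f(193,235,.018),f(213,357,.018); print(a,b,a-b,np.linalg.norm(a-b),(a+b)/2,np.degrees(np.arctan2(*(a-b)[::-1])))
print(f(515,275,.04))
E
```

```text
[616.87678774  46.64439636]
[ 636.02702497 -133.26426784]
[ 498.62955664 -144.45826452]
[481.58546476  34.62710777]
180.92500944484595 -83.92407407981398
137.8527107627373 -175.3423062132962
179.89461258298547 95.43663577069056
135.82399383022704 5.075991446776017
mid [558.27970853 -49.11275706]
[524.22615542 247.20884928] [406.27174538 229.96398263] [117.95441004  17.24486665] 119.2083397791192 [465.2489504  238.58641596] 8.317682466269355
[477.15786618 -58.46490116]
```

Call:
{"fn": "send_rows", "kwargs": {"increments": [{"dx": 338, "dy": 356, "dz": -50, "jaw": 0}, {"dx": 338, "dy": 356, "dz": -50, "jaw": 0}, {"dx": 338, "dy": 356, "dz": -50, "jaw": 0}, {"dx": 338, "dy": 356, "dz": -50, "jaw": 0}, {"dx": 338, "dy": 356, "dz": -50, "jaw": 0}, {"dx": 338, "dy": 356, "dz": -50, "jaw": 0}, {"dx": 338, "dy": 356, "dz": -50, "jaw": 0}, {"dx": 338, "dy": 356, "dz": -50, "jaw": 0}, {"dx": 338, "dy": 356, "dz": -50, "jaw": 0}, {"dx": 338, "dy": 356, "dz": -50, "jaw": 0}]}}

```text
invalid input
```

```bash
cat >> h.py <<'E'
from scipy.spatial.transform import Rotation as Ro
def tool(az,down,roll=0):
    "tool z at azimuth az deg, 'down' deg below horizontal, camera side up"
    a,d=np.radians([az,down]); h=np.array([np.cos(a),np.sin(a),0]); k=np.array([0,0,1.])
    z=np.cos(d)*h-np.sin(d)*k; x=np.sin(d)*h+np.cos(d)*k
    return np.stack([x,np.cross(z,x),z],1)@Ro.from_euler('z',roll,degrees=True).as_matrix()
def inc(pos,Rt,st=None):
    st=st or read_state(); R=np.array(st['orientation']); 
    d=R.T@(np.array(pos)-st['position'])*1000; w=Ro.from_matrix(R.T@Rt).as_rotvec()
    print('d',d.round(1),'w',w.round(3),'rows',np.linalg.norm(d)/41.7,np.degrees(np.linalg.norm(w))/7.16)
def ss():
    s=read_state(); print('t',round(s['time_s'],2),'pos',np.round(s['position'],4),'q',np.round(s['joint_positions'],3),'F',np.round(s['force'],1),'w',round(s['width'],4)); print(np.round(s['orientation'],3)); return s
E
python3 - <<'E'
from h import *
ss(); inc([.44,.08,.28],tool(-60,45))
E
```

```text
t 1.45 pos [0.2644 0.5663 0.2313] q [ 1.393  0.385  0.008 -0.    -1.194 -0.259] F [ 0.7 -0.8  0.6] w 0.0855
[[ 0.906 -0.423 -0.   ]
 [-0.423 -0.906 -0.   ]
 [ 0.     0.    -1.   ]]
d [364.9 366.4 -48.7] w [-0.24   0.76   0.578] rows 12.454709849360697 7.881105996740594
```

Call:
{"fn": "send_rows", "kwargs": {"increments": [{"dx": 40, "dy": 40, "dz": -15, "wx": 0, "wy": 0, "wz": 0, "jaw": 0}, {"dx": 320, "dy": 330, "dz": -50, "wx": 0, "wy": 0, "wz": 0, "jaw": 0}, {"dx": 320, "dy": 330, "dz": -50, "wx": 0, "wy": 0, "wz": 0, "jaw": 0}, {"dx": 320, "dy": 330, "dz": -50, "wx": 0, "wy": 0, "wz": 0, "jaw": 0}, {"dx": 320, "dy": 330, "dz": -50, "wx": 0, "wy": 0, "wz": 0, "jaw": 0}, {"dx": 320, "dy": 330, "dz": -50, "wx": 0, "wy": 0, "wz": 0, "jaw": 0}, {"dx": 320, "dy": 330, "dz": -50, "wx": 0, "wy": 0, "wz": 0, "jaw": 0}, {"dx": 320, "dy": 330, "dz": -50, "wx": 0, "wy": 0, "wz": 0, "jaw": 0}, {"dx": 320, "dy": 330, "dz": -50, "wx": 0, "wy": 0, "wz": 0, "jaw": 0}, {"dx": 320, "dy": 330, "dz": -50, "wx": 0, "wy": 0, "wz": 0, "jaw": 0}], "squeeze": 40}}

```text
time_s: 2.28
position: [0.3998, 0.1735, 0.2777]
orientation: [[0.906, -0.422, 0.001], [-0.422, -0.906, 0.001], [0.001, -0.001, -1.0]]
force: [0.5, 0.5, -0.1]
width: 0.0001
```

```bash
python3 - <<'E'
from h import *
ss(); p,R,o,st=shot('wrist','w1.png')
for t in ['parallel','case_lid','tab']: print(t,[(d['confidence'],d['at']) for d in search_frame(p,t)])
inc([.44,.08,.25],tool(-60,45))
E
```

```text
t 2.28 pos [0.3998 0.1735 0.2777] q [ 0.785  0.019 -0.344  0.    -1.206  0.35 ] F [ 0.5  0.5 -0.1] w 0.0001
[[ 0.906 -0.422  0.001]
 [-0.422 -0.906  0.001]
 [ 0.001 -0.001 -1.   ]]
parallel [(0.64, [0.4657, 0.2417, 0.0133]), (0.46, [0.4922, 0.0204, 0.0445])]
case_lid [(0.47, [0.4918, 0.0162, 0.0435])]
tab [(0.72, [0.49, 0.0189, 0.0446])]
d [76.4 68.5 27.3] w [-0.24   0.761  0.575] rows 2.5464788105796807 7.868255338958391
```

View pics/w1.png

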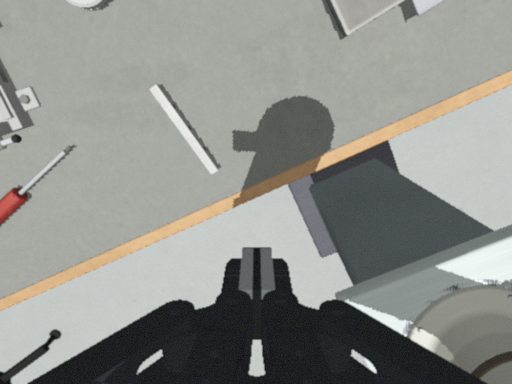

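Call:
{"fn": "send_rows", "kwargs": {"increments": [{"dx": 38, "dy": 34, "dz": 13, "wx": -0.12, "wy": 0.38, "wz": 0.29, "jaw": 0}, {"dx": 76, "dy": 68, "dz": 27, "wx": -0.24, "wy": 0.76, "wz": 0.575, "jaw": 0}, {"dx": 76, "dy": 68, "dz": 27, "wx": -0.24, "wy": 0.76, "wz": 0.575, "jaw": 0}, {"dx": 76, "dy": 68, "dz": 27, "wx": -0.24, "wy": 0.76, "wz": 0.575, "jaw": 0}, {"dx": 76, "dy": 68, "dz": 27, "wx": -0.24, "wy": 0.76, "wz": 0.575, "jaw": 0}, {"dx": 76, "dy": 68, "dz": 27, "wx": -0.24, "wy": 0.76, "wz": 0.575, "jaw": 0}, {"dx": 76, "dy": 68, "dz": 27, "wx": -0.24, "wy": 0.76, "wz": 0.575, "jaw": 0}, {"dx": 76, "dy": 68, "dz": 27, "wx": -0.24, "wy": 0.76, "wz": 0.575, "jaw": 0}, {"dx": 76, "dy": 68, "dz": 27, "wx": -0.24, "wy": 0.76, "wz": 0.575, "jaw": 0}, {"dx": 76, "dy": 68, "dz": 27, "wx": -0.24, "wy": 0.76, "wz": 0.575, "jaw": 0}]}}

```text
time_s: 3.32
position: [0.4396, 0.0835, 0.249]
orientation: [[0.361, -0.862, 0.355], [-0.608, -0.506, -0.611], [0.707, 0.005, -0.707]]
force: [-0.4, -0.1, 1.4]
width: 0.0001
```

```bash
python3 - <<'E'
from h import *
ss(); p,R,o,st=shot('wrist','w2.png'); shot('scene','s2.png')
E
```

```text
t 3.32 pos [0.4396 0.0835 0.249 ] q [ 0.943  0.111 -0.793  0.773 -1.182 -0.906] F [-0.4 -0.1  1.4] w 0.0001
[[ 0.361 -0.862  0.355]
 [-0.608 -0.506 -0.611]
 [ 0.707  0.005 -0.707]]
```

View pics/w2.png

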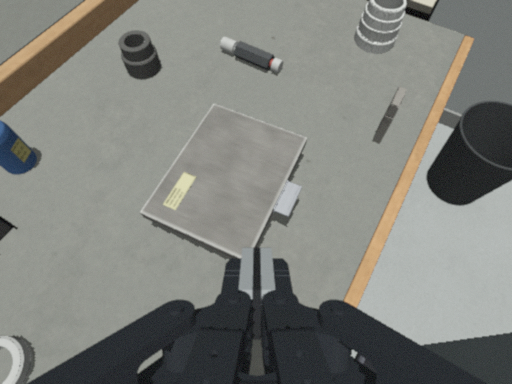

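View pics/s2.png

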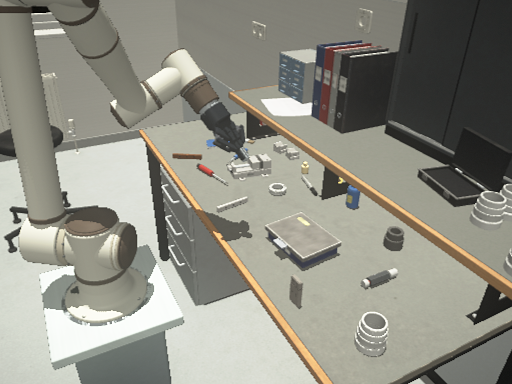

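```bash
python3 - <<'E'
from h import *
from scipy.optimize import least_squares
p,R,o,st=shot('wrist'); im=p['img'][90:280,120:330,::-1]
cv2.imwrite('pics/w2c.png',cv2.resize(im,None,fx=3,fy=3,interpolation=cv2.INTER_CUBIC))
for uv in [(306,137),(213,105),(142,212)]: print(ray(p,R,o,*uv,.045))
mod=np.array([[-73,-92,45],[68,-92,45],[68,92,45]])/1000
obs=np.array([(306,137),(213,105),(142,212)])
def P(q,m): 
    c,s=np.cos(q[2]),np.sin(q[2]); return m@np.array([[c,s,0],[-s,c,0],[0,0,1]])+[q[0],q[1],0]
r=least_squares(lambda q:(proj(p,R,o,P(q,mod))-obs).ravel(),[.56,-.049,.09]); print(r.x,r.fun.round(1))
tab=np.array([[-91,-22,41.5],[-91,22,41.5],[-73,22,41.5],[-73,-22,41.5]])/1000
print(proj(p,R,o,P(r.x,tab)).round(0))
print(proj(p,R,o,P([.5608,-.0489,.0925],np.vstack([mod,tab]))).round(0))
E
```

```text
[ 0.49658033 -0.1487929   0.045     ]
[ 0.63281369 -0.13254198  0.045     ]
[0.6144391  0.04571017 0.045     ]
[ 0.55728451 -0.0511488   0.11054465] [ 1.8 -0.5 -0.3 -1.8 -1.3  1.3]
[[302. 185.]
 [289. 215.]
 [275. 209.]
 [288. 180.]]
[[305. 138.]
 [211. 103.]
 [136. 212.]
 [298. 186.]
 [284. 216.]
 [270. 210.]
 [285. 181.]]
```

View pics/w2c.png

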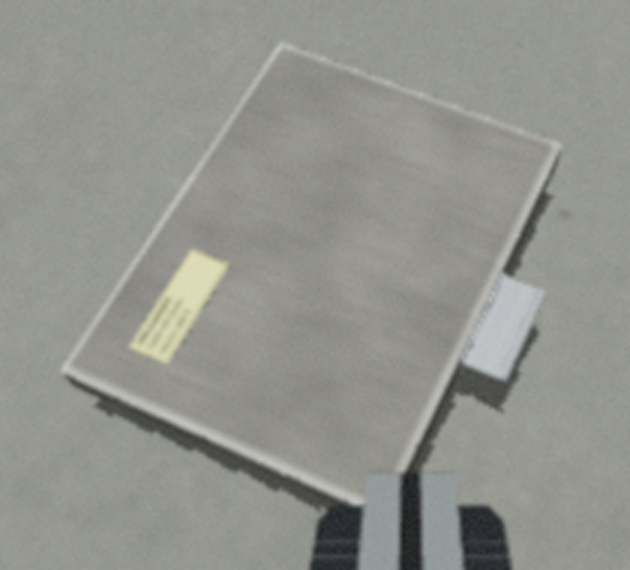

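```bash
cat >> h.py <<'E'
CASE=np.array([.5585,-.0505,.102])
def c2w(v,q=None):
    q=CASE if q is None else q
    c,s=np.cos(q[2]),np.sin(q[2]); v=np.array(v,float)/1000
    return np.array([q[0]+c*v[0]-s*v[1], q[1]+s*v[0]+c*v[1], v[2]])
def w2c(P,q=None):
    q=CASE if q is None else q
    c,s=np.cos(q[2]),np.sin(q[2]); d=np.array(P)-[q[0],q[1],0]
    return np.array([c*d[0]+s*d[1],-s*d[0]+c*d[1],d[2]])*1000
E
python3 - <<'E'
from h import *
h=np.array([.616,-.788,0]); g=np.array([-89,14,17.])
print(c2w(g))
inc(c2w(g-70*h+[0,0,55]),tool(-46.2,30))
E
```

```text
[ 0.46853705 -0.04563503  0.017     ]
d [-85.6  56.  166.5] w [ 0.189  0.263 -0.144] rows 4.686927160949869 2.83526057543757
```

Call:
{"fn": "send_rows", "kwargs": {"increments": [{"dx": -43, "dy": 28, "dz": 83, "wx": 0.095, "wy": 0.13, "wz": -0.07, "jaw": 0}, {"dx": -86, "dy": 56, "dz": 166, "wx": 0.189, "wy": 0.263, "wz": -0.144, "jaw": 0}, {"dx": -86, "dy": 56, "dz": 166, "wx": 0.189, "wy": 0.263, "wz": -0.144, "jaw": 0}, {"dx": -86, "dy": 56, "dz": 166, "wx": 0.189, "wy": 0.263, "wz": -0.144, "jaw": 0}, {"dx": -86, "dy": 56, "dz": 166, "wx": 0.189, "wy": 0.263, "wz": -0.144, "jaw": 0}, {"dx": -86, "dy": 56, "dz": 166, "wx": 0.189, "wy": 0.263, "wz": -0.144, "jaw": 0}, {"dx": -86, "dy": 56, "dz": 166, "wx": 0.189, "wy": 0.263, "wz": -0.144, "jaw": 0}, {"dx": -86, "dy": 56, "dz": 166, "wx": 0.189, "wy": 0.263, "wz": -0.144, "jaw": 0}]}}

```text
time_s: 4.13
position: [0.5001, 0.0785, 0.1132]
orientation: [[0.349, -0.742, 0.573], [-0.366, -0.671, -0.645], [0.863, 0.016, -0.505]]
force: [0.0, 0.5, 0.0]
width: -0.0001
```

```bash
python3 - <<'E'
from h import *
ss(); p,R,o,st=shot('wrist','w3.png'); shot('scene','s3.png')
h=np.array([.616,-.788,0]); g=np.array([-89,14,17.])
inc(c2w(g-70*h+[0,0,55]),tool(-46.2,30))
inc(c2w(g-70*h),tool(-46.2,30))
E
```

```text
t 4.13 pos [0.5001 0.0785 0.1132] q [ 0.689  0.434 -1.067  1.566 -1.04  -1.471] F [0.  0.5 0. ] w -0.0001
[[ 0.349 -0.742  0.573]
 [-0.366 -0.671 -0.645]
 [ 0.863  0.016 -0.505]]
d [-36.7 107.5  22.4] w [ 0.035  0.006 -0.   ] rows 2.7772352176817363 0.2831879196661038
d [-84.2 106.6  50.2] w [ 0.035  0.006 -0.   ] rows 3.472299666134723 0.2831879196661038
```

View pics/w3.png

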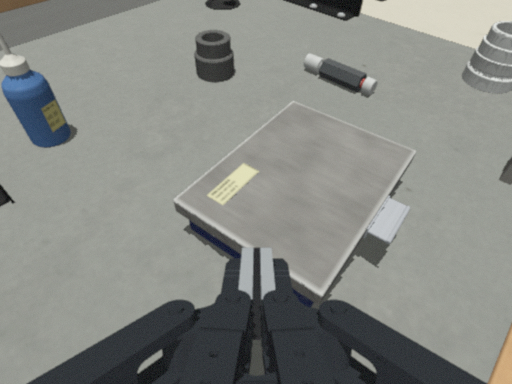

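View pics/s3.png

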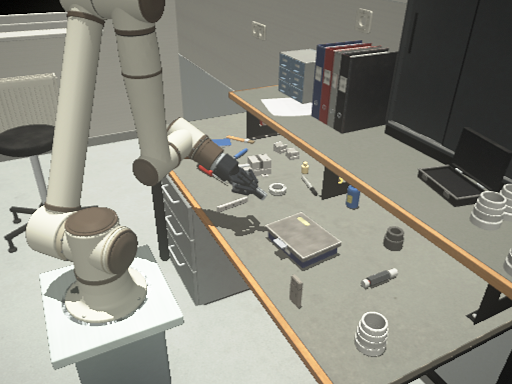

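```bash
python3 - <<'E'
from h import *
h=np.array([.423,-.906,0]); g=np.array([-88,18,15.])
print(c2w(g))
inc(c2w(g-60*h+[0,0,50]),tool(-59.2,45))
E
```

```text
[ 0.46912456 -0.041554    0.015     ]
d [-38.2  90.4  33.2] w [-0.146 -0.257  0.134] rows 2.484131074922376 2.592673910495975
```

Call:
{"fn": "send_rows", "kwargs": {"increments": [{"dx": -19, "dy": 45, "dz": 0, "wx": -0.073, "wy": -0.13, "wz": 0.067, "jaw": 0}, {"dx": -38, "dy": 90, "dz": 20, "wx": -0.146, "wy": -0.257, "wz": 0.134, "jaw": 0}, {"dx": -38, "dy": 90, "dz": 33, "wx": -0.146, "wy": -0.257, "wz": 0.134, "jaw": 0}, {"dx": -38, "dy": 90, "dz": 33, "wx": -0.146, "wy": -0.257, "wz": 0.134, "jaw": 0}, {"dx": -38, "dy": 90, "dz": 33, "wx": -0.146, "wy": -0.257, "wz": 0.134, "jaw": 0}, {"dx": -38, "dy": 90, "dz": 33, "wx": -0.146, "wy": -0.257, "wz": 0.134, "jaw": 0}, {"dx": -38, "dy": 90, "dz": 33, "wx": -0.146, "wy": -0.257, "wz": 0.134, "jaw": 0}]}}

```text
time_s: 4.82
position: [0.4604, 0.0274, 0.0768]
orientation: [[0.365, -0.866, 0.341], [-0.61, -0.499, -0.616], [0.704, 0.017, -0.71]]
force: [-0.3, -0.2, 0.5]
width: -0.0001
```

```bash
python3 - <<'E'
from h import *
ss(); p,R,o,st=shot('wrist','w4.png')
h=np.array([.423,-.906,0]); g=np.array([-88,18,15.])
inc(c2w(g-60*h+[0,0,50]),tool(-59.2,45))
inc(c2w(g-60*h),tool(-59.2,45))
tab=[[-91,-22,41.5],[-91,22,41.5],[-73,22,41.5],[-73,-22,41.5],[-73,-92,45],[68,-92,45],[68,92,45],[-73,92,45]]
print(proj(p,R,o,np.array([c2w(t) for t in tab])).round(0))
E
```

```text
t 4.82 pos [0.4604 0.0274 0.0768] q [ 0.624  0.373 -1.068  1.327 -0.804 -1.368] F [-0.3 -0.2  0.5] w -0.0001
[[ 0.365 -0.866  0.341]
 [-0.61  -0.499 -0.616]
 [ 0.704  0.017 -0.71 ]]
d [-5.5 27.5 11.6] w [0.022 0.005 0.002] rows 0.7289686669001224 0.18520118601857177
d [-40.7  26.7  47.1] w [0.022 0.005 0.002] rows 1.6247775533836988 0.18520118601857177
[[319. 139.]
 [296. 190.]
 [270. 180.]
 [295. 131.]
 [327.  63.]
 [171.  12.]
 [ 22. 184.]
 [222. 276.]]
```

View pics/w4.png

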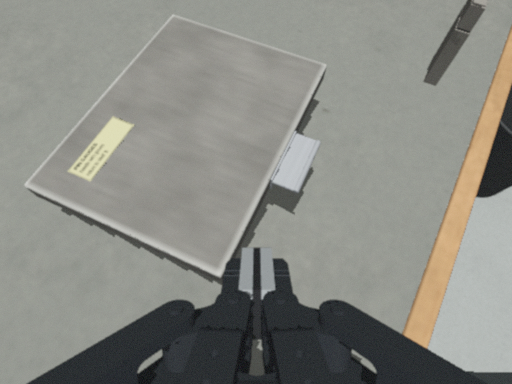

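```bash
cat > kin.py <<'E'
import numpy as np, itertools
from scipy.spatial.transform import Rotation as Ro
from scipy.optimize import least_squares
D=[([1.393,.385,.008,0,-1.194,-.259],[.2644,.5663,.2313],[[.906,-.423,0],[-.423,-.906,0],[0,0,-1]]),
([.785,.019,-.344,0,-1.206,.35],[.3998,.1735,.2777],[[.906,-.422,.001],[-.422,-.906,.001],[.001,-.001,-1]]),
([.943,.111,-.793,.773,-1.182,-.906],[.4396,.0835,.249],[[.361,-.862,.355],[-.608,-.506,-.611],[.707,.005,-.707]]),
([.689,.434,-1.067,1.566,-1.04,-1.471],[.5001,.0785,.1132],[[.349,-.742,.573],[-.366,-.671,-.645],[.863,.016,-.505]]),
([.624,.373,-1.068,1.327,-.804,-1.368],[.4604,.0274,.0768],[[.365,-.866,.341],[-.61,-.499,-.616],[.704,.017,-.71]])]
rx=lambda a:Ro.from_rotvec([a,0,0]).as_matrix(); ry=lambda a:Ro.from_rotvec([0,a,0]).as_matrix(); rz=lambda a:Ro.from_rotvec([0,0,a]).as_matrix()
def rots(q,s):
    A=[rz(q[0]),ry(q[1]),ry(-q[2]),rx(s[0]*q[3]),ry(-q[4]),rx(s[1]*q[5])]
    out=[];M=np.eye(3)
    for a in A: M=M@a; out.append(M)
    return out
# tool frame relative to last frame: z tool = x
def best():
    r=None
    for s in itertools.product([1,-1],[1,-1]):
        Ms=[rots(q,s)[-1].T@np.array(R) for q,_,R in D]
        T=Ro.from_matrix(Ms).mean().as_matrix()
        e=max(np.linalg.norm(m-T) for m in Ms)
        if r is None or e<r[0]: r=(e,s,T)
    return r
E_,S,TT=best()
def fk(q,v):
    M=rots(q,S); v=np.asarray(v)
    a,b,c,d=v[0:3],v[3:6],v[6:9],v[9:12]
    return M[0]@a+M[1]@b+M[2]@c+M[4]@d, M[5]@TT
v0=np.array([0,0,.3, 0,.1,.5, .45,.05,0, .28,0,0])
def resid(v): return np.r_[np.concatenate([fk(q,v)[0]-p for q,p,_ in D])*1000, (v-v0)*1.0]
V=least_squares(resid,v0).x
if __name__=='__main__':
    print(E_,S,TT.round(2)); print(V.round(3)); print(resid(V)[:15].round(2))
LO=np.array([-3.14,-1.21,-1.07,-3.16,-2.99,-3.1]);HI=np.array([3.14,2.06,1.41,2.05,-.16,3.1])
def ik(pos,R,q0):
    def f(q):
        p,M=fk(q,V); return np.r_[(p-pos)*10,(Ro.from_matrix(M.T@R).as_rotvec())]
    best=None
    for k in range(6):
        x0=np.clip(np.array(q0)+(np.random.RandomState(k).randn(6)*.3*(k>0)),LO+.02,HI-.02)
        r=least_squares(f,x0,bounds=(LO,HI))
        if best is None or r.cost<best.cost: best=r
        if best.cost<1e-8: break
    return best.x,np.linalg.norm(best.fun[:3])*100,np.linalg.norm(best.fun[3:])
E
python3 kin.py
```

```text
0.0014898276047046583 (-1, -1) [[-0. -0.  1.]
 [-1.  0. -0.]
 [-0. -1. -0.]]
[ 0.    -0.05   0.161 -0.001  0.05   0.565  0.424  0.    -0.     0.297
 -0.161 -0.001]
[-0.14  0.06 -0.01 -0.02 -0.12 -0.    0.14  0.04 -0.02 -0.1  -0.01 -0.05
  0.05 -0.02  0.08]
```

```bash
python3 - <<'E'
from h import *; from kin import *
q0=[.624,.373,-1.0,1.327,-.804,-1.368]
for roll in [0,90,-90,180]:
  for rel in [-90,-75,-65,-45,0,45,65,90]:
    for dn in [30,45,55]:
      a=np.radians(rel); h=np.array([np.cos(a),np.sin(a),0]); 
      g=np.array([-88,np.sign(-rel)*18,17.])
      pos=c2w(g); R=tool(rel+5.84,dn,roll)
      q,e,eo=ik(pos,R,q0)
      if e<2 and eo<.01: print(roll,rel,dn,q.round(2))
E
```

```text
0 -90 30 [ 0.6   0.7  -0.92  1.09 -1.03 -1.62]
0 -90 45 [ 0.51  0.56 -0.94  1.1  -0.81 -1.48]
0 -90 55 [ 0.45  0.49 -0.94  1.05 -0.67 -1.36]
0 -75 55 [ 0.29  0.44 -1.07  1.55 -0.61 -1.46]
90 -90 45 [ 0.51  0.56 -0.94  1.1  -0.81 -3.05]
90 -90 55 [ 0.45  0.49 -0.94  1.05 -0.67 -2.93]
90 -75 55 [ 0.29  0.44 -1.07  1.55 -0.61 -3.03]
90 0 45 [-0.59  0.44 -0.76 -2.08 -0.54  2.68]
90 0 55 [-0.16  0.34 -0.6  -1.38 -0.16  1.6 ]
90 45 30 [-0.64  0.65 -0.4  -1.33 -1.1   2.56]
90 45 45 [-0.46  0.51 -0.42 -1.16 -0.85  2.25]
90 45 55 [-0.31  0.45 -0.43 -0.97 -0.7   1.97]
90 65 30 [-0.54  0.71 -0.24 -1.09 -1.27  2.5 ]
90 65 45 [-0.41  0.58 -0.29 -0.96 -1.04  2.3 ]
90 65 55 [-0.29  0.51 -0.33 -0.83 -0.89  2.12]
90 90 30 [-0.41  0.79 -0.05 -0.86 -1.48  2.52]
90 90 45 [-0.32  0.66 -0.15 -0.75 -1.26  2.41]
90 90 55 [-0.23  0.58 -0.22 -0.65 -1.1   2.31]
-90 -90 30 [ 0.6   0.7  -0.92  1.09 -1.03 -0.04]
-90 -90 45 [ 0.51  0.56 -0.94  1.1  -0.81  0.09]
-90 -90 55 [ 0.45  0.49 -0.94  1.05 -0.67  0.22]
-90 -75 55 [ 0.29  0.44 -1.07  1.55 -0.61  0.11]
-90 0 30 [-0.84  0.78 -0.95 -2.26 -1.15  0.15]
-90 0 45 [
[... 584 characters left out ...]
0.56 -0.94  1.1  -0.82  1.66]
180 -90 55 [ 0.45  0.49 -0.94  1.05 -0.67  1.79]
180 -75 55 [ 0.29  0.44 -1.07  1.55 -0.61  1.68]
180 0 30 [-0.84  0.78 -0.95 -2.26 -1.15  1.72]
180 0 45 [-0.59  0.44 -0.76 -2.08 -0.55  1.11]
180 0 55 [-0.16  0.34 -0.6  -1.38 -0.16  0.03]
180 45 30 [-0.64  0.65 -0.4  -1.33 -1.1   0.99]
180 45 45 [-0.46  0.51 -0.42 -1.16 -0.85  0.68]
180 45 55 [-0.31  0.45 -0.43 -0.97 -0.7   0.4 ]
180 65 30 [-0.54  0.71 -0.24 -1.09 -1.27  0.93]
180 65 45 [-0.41  0.58 -0.29 -0.96 -1.04  0.73]
180 65 55 [-0.29  0.51 -0.33 -0.83 -0.89  0.55]
180 90 30 [-0.41  0.79 -0.05 -0.86 -1.48  0.95]
180 90 45 [-0.32  0.66 -0.15 -0.75 -1.26  0.84]
180 90 55 [-0.23  0.58 -0.22 -0.65 -1.1   0.74]
```

```bash
python3 - <<'E'
from h import *
p=get_image('wrist'); T=np.array(p['tool_from_camera'])
pts=np.array([[11,7,0],[11,-7,0],[-11,7,0],[11,7,-22],[0,0,0],[11,15,-10],[11,15,-20],[11,15,-54]])/1000.
print(proj(p,T[:3,:3],T[:3,3],pts).round(0))
cv2.imwrite('pics/w5.png',cv2.resize(p['img'][230:384,150:370,::-1],None,fx=3.5,fy=3.5,interpolation=cv2.INTER_CUBIC))
E
```

```text
[[268. 244.]
 [237. 244.]
 [267. 285.]
 [269. 269.]
 [253. 265.]
 [287. 254.]
 [289. 266.]
 [299. 321.]]
```

View pics/w5.png

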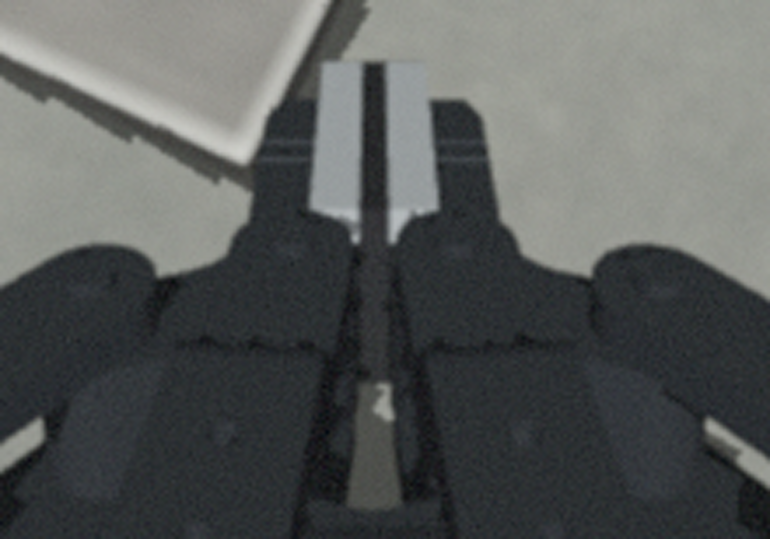

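```bash
cat > plan.py <<'E'
from h import *; from kin import *
# finger hull points in tool frame (mm), roll handled by R
P=[]
for s,ys in [(0,7),(-4,7),(-5,15),(-15,15),(-25,15),(-35,15)]:
    for x in np.linspace(-11,11,12):
        for y in np.linspace(-ys,ys,12): P.append([x,y,s])
P=np.array(P,float)
def lidR(th):
    c,s=np.cos(th),np.sin(th); # lift: x=-152 -> z up
    return np.array([[c,0,s],[0,1,0],[-s,0,c]])
HG=np.array([70,0,32.])
def toCase(pl,th): return (np.array(pl)-HG)@lidR(th).T+HG
def toLid(pc,th): return (np.array(pc)-HG)@lidR(th)+HG
def caseR(R): return Ro.from_euler('z',-CASE[2]).as_matrix()@R
def tcp_for(th,R,ax,ay):
    "TCP case mm with lid-frame anchor ax,ay and finger just touching tab underside"
    Rc=caseR(R); 
    pl=(P@Rc.T)@lidR(th)  # in lid frame relative TCP
    q=pl+[ax,ay,0]
    m=(q[:,0]>-91.5)&(q[:,0]<-73)&(abs(q[:,1])<22)
    z=38.0-pl[m,2].max()
    full=q+[0,0,z]
    sk=(full[:,0]>-74)&(full[:,2]>28)&(full[:,2]<46)&(abs(full[:,1])<92)
    return toCase([ax,ay,z],th), sk.sum(), full[:,0].max()
E
python3 - <<'E'
from plan import *
q=[-.46,.51,-.42,-1.16,-.85,-.89]
for rel,dn in [(45,40),(35,40),(25,40)]:
  q=[-.46,.51,-.42,-1.16,-.85,-.89]
  for thd in range(0,100,15):
    th=np.radians(thd); R=tool(rel+5.84,dn,-90)
    t,sk,mx=tcp_for(th,R,-88,-12); 
    q,e,eo=ik(c2w(t),R,q)
    M=rots(q,S); wr=M[0]@V[:3]+M[1]@V[3:6]+M[2]@V[6:9]; 
    print(rel,dn,thd,t.round(1),sk,mx.round(1),q.round(2),round(e,1),'wrist',wr.round(3))
E
```

```text
45 40 0 [-88.  -12.   16.9] 0 -76.1 [-0.52  0.55 -0.42 -1.24 -0.93 -0.77] 0.0 wrist [ 0.463 -0.266  0.293]
45 40 15 [-86.8 -12.   57.4] 0 -78.8 [-0.5   0.46 -0.41 -1.18 -0.95 -0.89] 0.0 wrist [ 0.459 -0.25   0.344]
45 40 30 [-73.2 -12.  100. ] 0 -81.2 [-0.46  0.38 -0.37 -1.13 -0.97 -1.04] 0.0 wrist [ 0.463 -0.23   0.397]
45 40 45 [-50.8 -12.  134.7] 0 -81.0 [-0.42  0.33 -0.32 -1.09 -0.99 -1.16] 0.0 wrist [ 0.475 -0.212  0.438]
45 40 60 [-14.3 -12.  165.7] 0 -81.1 [-0.37  0.32 -0.24 -1.05 -1.   -1.29] 0.0 wrist [ 0.5   -0.193  0.475]
45 40 75 [ 23.3 -12.  183.1] 0 -80.5 [-0.33  0.33 -0.16 -1.02 -1.   -1.37] 0.0 wrist [ 0.528 -0.179  0.495]
45 40 90 [ 66.2 -12.  190. ] 0 -79.7 [-0.29  0.37 -0.07 -1.   -1.   -1.44] 0.0 wrist [ 0.563 -0.167  0.503]
35 40 0 [-88.  -12.   16.9] 0 -76.9 [-0.55  0.52 -0.49 -1.38 -0.84 -0.74] 0.0 wrist [ 0.43  -0.265  0.29 ]
35 40 15 [-86.6 -12.   58.1] 0 -79.7 [-0.52  0.42 -0.48 -1.3  -0.85 -0.9 ] 0.0 wrist [ 0.428 -0.244  0.345]
35 40 30 [-73.  -12.  100.4] 0 -82.0 [-0.47  0.33 -0.44 -1.22 -0.85 -1.07] 0.0 wrist [ 0.434 -0.219  0.399]
35 40 45 [-50.4 -12.  
[... 464 characters left out ...]
 -1.54 -0.76 -0.68] 0.0 wrist [ 0.396 -0.263  0.284]
25 40 15 [-86.5 -12.   58.4] 0 -81.0 [-0.54  0.39 -0.55 -1.44 -0.75 -0.88] 0.0 wrist [ 0.399 -0.237  0.344]
25 40 30 [-72.7 -12.  100.9] 0 -83.1 [-0.46  0.29 -0.51 -1.33 -0.73 -1.1 ] 0.0 wrist [ 0.408 -0.203  0.401]
25 40 45 [-49.8 -12.  135.7] 0 -83.8 [-0.39  0.23 -0.45 -1.24 -0.71 -1.29] 0.0 wrist [ 0.423 -0.173  0.445]
25 40 60 [-12.7 -12.  166.7] 0 -83.1 [-0.31  0.21 -0.37 -1.15 -0.68 -1.46] 0.0 wrist [ 0.449 -0.144  0.48 ]
25 40 75 [ 25.4 -12.  183.6] 0 -82.0 [-0.25  0.23 -0.3  -1.09 -0.66 -1.58] 0.0 wrist [ 0.478 -0.124  0.498]
25 40 90 [ 68.8 -12.  190. ] 0 -79.7 [-0.21  0.27 -0.22 -1.05 -0.64 -1.66] 0.0 wrist [ 0.514 -0.109  0.504]
```

```bash
python3 - <<'E'
from plan import *
q=np.array([.624,.373,-1.0,1.327,-.804,-1.368])
R1=tool(40.8,40,-90)
tgt=np.array([-88,-12,16.9]); h=np.array([np.cos(np.radians(35)),np.sin(np.radians(35)),0])
pre=c2w(tgt-70*h+[0,0,60-4])
for nm,pos,R in [('up',[.45,.03,.25],tool(-59,60)),('A',[.43,-.03,.27],tool(-59,90)),('A30',[.43,-.03,.27],tool(-20,90)),('A60',[.43,-.05,.27],tool(30,90)),('B',[.42,-.06,.2],tool(85,90)),('B',[.42,-.06,.2],tool(131,90)),('pre',pre,R1)]:
    q,e,eo=ik(np.array(pos),R,q); print(nm,q.round(2),round(e,1),round(eo,3),pos)
E
```

```text
up [ 0.73  0.02 -0.72  0.61 -1.03 -0.56] 0.0 0.0 [0.45, 0.03, 0.25]
A [ 0.31  0.02 -0.37 -0.   -1.19  0.23] 0.0 0.0 [0.43, -0.03, 0.27]
A30 [ 0.31  0.02 -0.37 -0.   -1.19  0.91] 0.0 0.0 [0.43, -0.03, 0.27]
A60 [ 0.26  0.02 -0.36  0.   -1.19  1.83] 0.0 0.0 [0.43, -0.05, 0.27]
B [ 0.24  0.07 -0.5   0.   -1.01  2.81] 0.0 0.0 [0.42, -0.06, 0.2]
B [ 0.42 -0.01 -0.72  0.31 -0.85  3.1 ] 4.0 0.272 [0.42, -0.06, 0.2]
pre [ 0.14  0.13 -0.98  0.36 -0.16  3.1 ] 13.9 0.689 [ 0.41922488 -0.11717835  0.0729    ]
```

```bash
python3 - <<'E'
from plan import *
from scipy.spatial.transform import Slerp
R1=tool(40.8,40,-90)
tgt=np.array([-88,-12,16.9]); h=np.array([np.cos(np.radians(35)),np.sin(np.radians(35)),0])
pre=c2w(tgt-70*h+[0,0,56])
print(pre)
q=np.array([.624,.373,-1.0,1.327,-.804,-1.368])
st=read_state()
seq=[(st['position'],np.array(st['orientation'])),([.43,-.03,.25],tool(-75,90)),([.42,-.117,.16],R1),(pre,R1)]
for (p0,Ra),(p1,Rb) in zip(seq[:-1],seq[1:]):
    sl=Slerp([0,1],Ro.from_matrix([Ra,Rb])); print('ang',np.degrees(np.linalg.norm(Ro.from_matrix(Ra.T@Rb).as_rotvec())))
    for t in [0,.25,.5,.75,1]:
        pos=np.array(p0)*(1-t)+np.array(p1)*t
        q,e,eo=ik(pos,sl(t).as_matrix(),q); print(t,q.round(2),round(e,1),round(eo,3),pos.round(3),(sl(t).as_matrix()[:,2]).round(2))
inc([.43,-.03,.25],tool(-75,90))
E
```

```text
[ 0.41922488 -0.11717835  0.0729    ]
ang 47.16757135535338
0 [ 0.62  0.37 -1.07  1.33 -0.8  -1.37] 0.0 0.0 [0.46  0.027 0.077] [ 0.34 -0.62 -0.71]
0.25 [ 0.63  0.22 -0.97  0.95 -0.74 -1.01] 0.0 0.0 [0.453 0.013 0.12 ] [ 0.25 -0.49 -0.83]
0.5 [ 0.59  0.11 -0.8   0.55 -0.8  -0.62] 0.0 0.0 [ 0.445 -0.001  0.163] [ 0.16 -0.35 -0.92]
0.75 [ 0.47  0.05 -0.6   0.24 -0.95 -0.29] 0.0 0.0 [ 0.438 -0.016  0.207] [ 0.08 -0.18 -0.98]
1 [ 0.31  0.03 -0.4  -0.   -1.14 -0.05] 0.0 0.0 [ 0.43 -0.03  0.25] [ 0.  0. -1.]
ang 156.65312315933275
0 [ 0.31  0.03 -0.4  -0.   -1.14 -0.05] 0.0 0.0 [ 0.43 -0.03  0.25] [ 0. -0. -1.]
0.25 [ 0.04  0.12 -0.28 -0.31 -1.23 -0.29] 0.0 0.0 [ 0.428 -0.052  0.228] [-0.05  0.28 -0.96]
0.5 [-0.22  0.17 -0.26 -0.59 -1.24 -0.56] 0.0 0.0 [ 0.425 -0.074  0.205] [ 0.08  0.52 -0.85]
0.75 [-0.45  0.19 -0.33 -0.84 -1.17 -0.85] 0.0 0.0 [ 0.422 -0.095  0.182] [ 0.32  0.6  -0.73]
1 [-0.61  0.18 -0.46 -1.07 -1.01 -1.17] 0.0 0.0 [ 0.42  -0.117  0.16 ] [ 0.58  0.5  -0.64]
ang 0.0
0 [-0.61  0.18 -0.46 -1.07 -1.01 -1.17] 0.0 0.0 [ 0.42  -0.117  0.16 ] [ 0.58  0.5  -0.64]
0.25 [-0.62  0.23 -0.48 -1.1  -0.99 -1.1 ] 0.0 0.0 [ 0.42  -0.117  0.138] [ 0.58  0.5  -0.64]
0.5 [-0.64  0.27 -0.49 -1.13 -0.97 -1.03] 0.0 0.0 [ 0.42  -0.117  0.116] [ 0.58  0.5  -0.64]
0.75 [-0.65  0.32 -0.5  -1.17 -0.95 -0.95] 0.0 0.0 [ 0.419 -0.117  0.095] [ 0.58  0.5  -0.64]
1 [-0.67  0.38 -0.51 -1.2  -0.94 -0.88] 0.0 0.0 [ 0.419 -0.117  0.073] [ 0.58  0.5  -0.64]
d [146.   57.9 -98.1] w [-0.085 -0.778  0.255] rows 4.440924993134794 6.587649630635947
```

Call:
{"fn": "send_rows", "kwargs": {"increments": [{"dx": 24, "dy": 10, "dz": -16, "wx": -0.014, "wy": -0.11, "wz": 0.036, "jaw": 0}, {"dx": 48, "dy": 20, "dz": -33, "wx": -0.028, "wy": -0.22, "wz": 0.073, "jaw": 0}, {"dx": 73, "dy": 29, "dz": -49, "wx": -0.042, "wy": -0.34, "wz": 0.11, "jaw": 0}, {"dx": 97, "dy": 39, "dz": -65, "wx": -0.056, "wy": -0.45, "wz": 0.145, "jaw": 0}, {"dx": 121, "dy": 48, "dz": -82, "wx": -0.07, "wy": -0.56, "wz": 0.18, "jaw": 0}, {"dx": 146, "dy": 58, "dz": -98, "wx": -0.083, "wy": -0.67, "wz": 0.22, "jaw": 0}, {"dx": 146, "dy": 58, "dz": -98, "wx": -0.085, "wy": -0.778, "wz": 0.255, "jaw": 0}, {"dx": 146, "dy": 58, "dz": -98, "wx": -0.085, "wy": -0.778, "wz": 0.255, "jaw": 0}]}}

```text
time_s: 5.58
position: [0.431, -0.0291, 0.2535]
orientation: [[0.259, -0.966, 0.007], [-0.966, -0.259, 0.009], [-0.007, -0.009, -1.0]]
force: [0.1, -0.3, -0.5]
width: -0.0002
```

```bash
python3 - <<'E'
from plan import *
from scipy.spatial.transform import Slerp
s=ss(); R=np.array(s['orientation']); R1=tool(40.8,40,-90)
w=Ro.from_matrix(R.T@R1).as_rotvec(); d=R.T@(np.array([.42,-.117,.16])-s['position'])*1000
print(w.round(3),d.round(1),(w*.45).round(3),(d*.4).round(1))
p=get_image('wrist'); cv2.imwrite('pics/w6.png',p['img'][:,:,::-1])
E
```

```text
t 5.58 pos [ 0.431  -0.0291  0.2535] q [ 0.307  0.027 -0.396 -0.007 -1.138 -0.042] F [ 0.1 -0.3 -0.5] w -0.0002
[[ 0.259 -0.966  0.007]
 [-0.966 -0.259  0.009]
 [-0.007 -0.009 -1.   ]]
[-0.258 -1.136  2.471] [82.6 34.2 92.6] [-0.116 -0.511  1.112] [33.  13.7 37. ]
```

Call:
{"fn": "send_rows", "kwargs": {"increments": [{"dx": 3, "dy": 1, "dz": 4, "wx": -0.012, "wy": -0.051, "wz": 0.111, "jaw": 0}, {"dx": 7, "dy": 3, "dz": 7, "wx": -0.023, "wy": -0.102, "wz": 0.222, "jaw": 0}, {"dx": 10, "dy": 4, "dz": 11, "wx": -0.035, "wy": -0.153, "wz": 0.334, "jaw": 0}, {"dx": 13, "dy": 5, "dz": 15, "wx": -0.046, "wy": -0.204, "wz": 0.445, "jaw": 0}, {"dx": 16, "dy": 7, "dz": 18, "wx": -0.058, "wy": -0.256, "wz": 0.556, "jaw": 0}, {"dx": 20, "dy": 8, "dz": 22, "wx": -0.07, "wy": -0.307, "wz": 0.667, "jaw": 0}, {"dx": 23, "dy": 10, "dz": 26, "wx": -0.081, "wy": -0.358, "wz": 0.778, "jaw": 0}, {"dx": 26, "dy": 11, "dz": 30, "wx": -0.093, "wy": -0.409, "wz": 0.89, "jaw": 0}, {"dx": 30, "dy": 12, "dz": 33, "wx": -0.104, "wy": -0.46, "wz": 1.0, "jaw": 0}, {"dx": 33, "dy": 14, "dz": 37, "wx": -0.116, "wy": -0.511, "wz": 1.112, "jaw": 0}]}}

```text
time_s: 6.47
position: [0.4245, -0.0661, 0.212]
orientation: [[-0.764, -0.643, 0.039], [-0.552, 0.685, 0.476], [-0.333, 0.342, -0.879]]
force: [-0.5, 0.4, 0.3]
width: -0.0001
```

```bash
python3 - <<'E'
from plan import *
s=ss(); inc([.42,-.117,.16],tool(40.8,40,-90))
E
```

```text
t 6.47 pos [ 0.4245 -0.0661  0.212 ] q [-0.163  0.157 -0.262 -0.527 -1.243 -0.522] F [-0.5  0.4  0.3] w -0.0001
[[-0.764 -0.643  0.039]
 [-0.552  0.685  0.476]
 [-0.333  0.342 -0.879]]
d [ 48.9 -49.7  21.2] w [-0.153 -0.631  1.351] rows 1.7478567612283669 11.992218809825133
```

Call:
{"fn": "send_rows", "kwargs": {"increments": [{"dx": 5, "dy": -5, "dz": 2, "wx": -0.013, "wy": -0.053, "wz": 0.113, "jaw": 0}, {"dx": 10, "dy": -10, "dz": 4, "wx": -0.026, "wy": -0.105, "wz": 0.225, "jaw": 0}, {"dx": 15, "dy": -15, "dz": 6, "wx": -0.038, "wy": -0.158, "wz": 0.338, "jaw": 0}, {"dx": 20, "dy": -20, "dz": 8, "wx": -0.051, "wy": -0.21, "wz": 0.45, "jaw": 0}, {"dx": 25, "dy": -25, "dz": 10, "wx": -0.064, "wy": -0.263, "wz": 0.563, "jaw": 0}, {"dx": 30, "dy": -30, "dz": 13, "wx": -0.077, "wy": -0.315, "wz": 0.675, "jaw": 0}, {"dx": 35, "dy": -35, "dz": 15, "wx": -0.089, "wy": -0.368, "wz": 0.788, "jaw": 0}, {"dx": 40, "dy": -40, "dz": 17, "wx": -0.102, "wy": -0.421, "wz": 0.9, "jaw": 0}, {"dx": 45, "dy": -45, "dz": 19, "wx": -0.115, "wy": -0.473, "wz": 1.013, "jaw": 0}, {"dx": 49, "dy": -50, "dz": 21, "wx": -0.127, "wy": -0.526, "wz": 1.126, "jaw": 0}]}}

```text
time_s: 7.3
position: [0.4198, -0.1173, 0.1597]
orientation: [[-0.803, 0.336, 0.492], [0.588, 0.585, 0.559], [-0.099, 0.738, -0.667]]
force: [0.1, -0.3, 0.3]
width: -0.0002
```

```bash
python3 - <<'E'
from plan import *
s=ss(); tgt=np.array([-88,-12,16.9]); h=np.array([np.cos(np.radians(35)),np.sin(np.radians(35)),0])
R1=tool(40.8,40,-90)
inc([.42,-.117,.16],R1); inc(c2w(tgt-70*h+[0,0,40]),R1)
E
```

```text
t 7.3 pos [ 0.4198 -0.1173  0.1597] q [-0.581  0.213 -0.409 -0.992 -1.078 -1.019] F [ 0.1 -0.3  0.3] w -0.0002
[[-0.803  0.336  0.492]
 [ 0.588  0.585  0.559]
 [-0.099  0.738 -0.667]]
d [-0.   0.4  0. ] w [-0.025 -0.106  0.224] rows 0.010736329092314775 1.9915177891990758
d [ 10.7 -76.   68.3] w [-0.025 -0.106  0.224] rows 2.4649652822230754 1.9915177891990758
```

Call:
{"fn": "send_rows", "kwargs": {"increments": [{"dx": 3, "dy": -22, "dz": 20, "wx": -0.012, "wy": -0.053, "wz": 0.112, "jaw": 0}, {"dx": 6, "dy": -44, "dz": 40, "wx": -0.025, "wy": -0.106, "wz": 0.224, "jaw": 0}, {"dx": 10.7, "dy": -76, "dz": 68.3, "wx": -0.025, "wy": -0.106, "wz": 0.224, "jaw": 0}, {"dx": 10.7, "dy": -76, "dz": 68.3, "wx": -0.025, "wy": -0.106, "wz": 0.224, "jaw": 0}, {"dx": 10.7, "dy": -76, "dz": 68.3, "wx": -0.025, "wy": -0.106, "wz": 0.224, "jaw": 0}]}}

```text
time_s: 7.72
position: [0.4188, -0.1166, 0.055]
orientation: [[-0.657, 0.488, 0.574], [0.754, 0.419, 0.506], [0.006, 0.765, -0.644]]
force: [0.0, -0.8, 1.1]
width: 0.0002
```

```bash
python3 - <<'E'
from plan import *
s=ss(); tgt=np.array([-88,-12,12.]); h=np.array([np.cos(np.radians(35)),np.sin(np.radians(35)),0])
R1=tool(40.8,40,-90); print(w2c(s['position']))
inc(c2w(tgt-70*h),R1); inc(c2w(tgt),R1)
shot('wrist','w7.png'); p,_,_,_=shot('scene')
cv2.imwrite('pics/s7.png',cv2.resize(p['img'][130:330,200:400,::-1],None,fx=3,fy=3,interpolation=cv2.INTER_CUBIC))
E
```

```text
t 7.72 pos [ 0.4188 -0.1166  0.055 ] q [-0.673  0.423 -0.515 -1.223 -0.93  -0.822] F [ 0.  -0.8  1.1] w 0.0002
[[-0.657  0.488  0.574]
 [ 0.754  0.419  0.506]
 [ 0.006  0.765 -0.644]]
[-145.6953218   -51.5633898    55.03275167]
d [ -1.  -33.   27.7] w [-0.001 -0.008 -0.002] rows 1.032091510621612 0.06331795232599799
d [-1.2 12.1 81.2] w [-0.001 -0.008 -0.002] rows 1.9696163064742211 0.06331795232599799
```

View pics/w7.png

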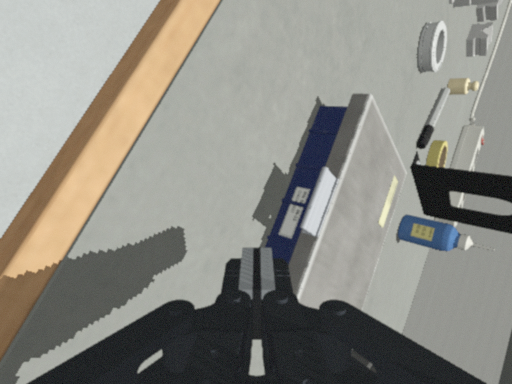

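View pics/s7.png

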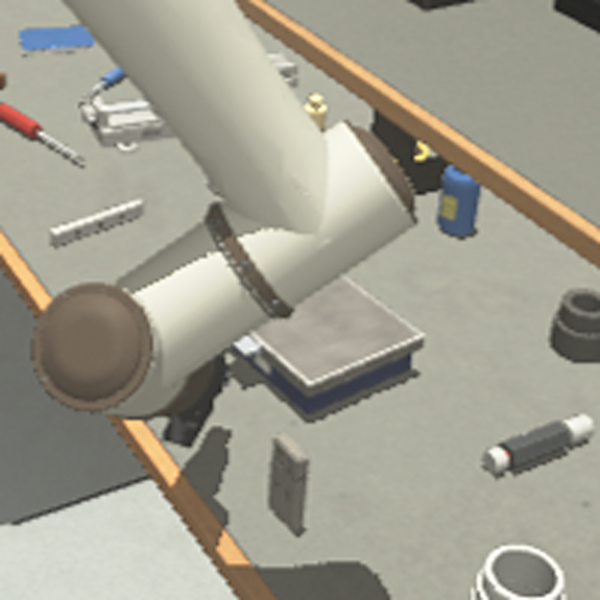

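Call:
{"fn": "send_rows", "kwargs": {"increments": [{"dx": -1, "dy": -16, "dz": 14, "wx": 0, "wy": -0.008, "wz": 0, "jaw": 0}, {"dx": -1, "dy": -32, "dz": 27, "wx": 0, "wy": -0.008, "wz": 0, "jaw": 0}, {"dx": -1, "dy": -32, "dz": 27, "wx": 0, "wy": -0.008, "wz": 0, "jaw": 0}, {"dx": -1, "dy": -22, "dz": 39, "wx": 0, "wy": -0.008, "wz": 0, "jaw": 0}, {"dx": -1, "dy": -12, "dz": 51, "wx": 0, "wy": -0.008, "wz": 0, "jaw": 0}, {"dx": -1, "dy": -12, "dz": 51, "wx": 0, "wy": -0.008, "wz": 0, "jaw": 0}]}}

```text
time_s: 8.32
position: [0.4479, -0.0978, 0.0206]
orientation: [[-0.653, 0.475, 0.59], [0.757, 0.428, 0.494], [-0.018, 0.769, -0.639]]
force: [-0.7, 0.1, 0.9]
width: 0.0
```

```bash
python3 - <<'E'
from plan import *
s=ss(); R1=tool(40.8,40,-90); print(w2c(s['position']))
inc(c2w([-88,-12,13]),R1)
p,R,o,_=shot('wrist','w8.png')
tab=[[-91,-22,41.5],[-91,22,41.5],[-73,22,41.5],[-73,-22,41.5],[-91,-22,38.5],[-73,-92,45],[-73,92,45],[-73,-92,29]]
print(proj(p,R,o,np.array([c2w(t) for t in tab])).round(0))
E
```

```text
t 8.32 pos [ 0.4479 -0.0978  0.0206] q [-0.633  0.515 -0.51  -1.341 -0.874 -0.693] F [-0.7  0.1  0.9] w 0.0
[[-0.653  0.475  0.59 ]
 [ 0.757  0.428  0.494]
 [-0.018  0.769 -0.639]]
[-114.87343424  -35.76609198   20.63252998]
d [ 4.2 17.  32.2] w [0.005 0.012 0.014] rows 0.8795645614987233 0.15187364786825025
[[326. 260.]
 [355. 181.]
 [364. 193.]
 [338. 266.]
 [321. 258.]
 [297. 399.]
 [409.  86.]
 [272. 382.]]
```

View pics/w8.png

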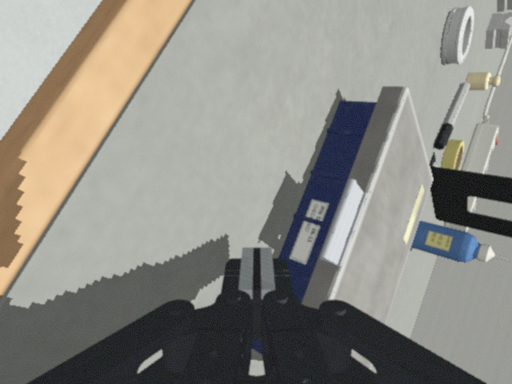

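Call:
{"fn": "send_rows", "kwargs": {"increments": [{"dx": 2, "dy": 8, "dz": 16, "wx": 0, "wy": 0.012, "wz": 0.014, "jaw": 0}, {"dx": 4, "dy": 17, "dz": 32, "wx": 0.005, "wy": 0.012, "wz": 0.014, "jaw": 0}, {"dx": 4, "dy": 17, "dz": 32, "wx": 0.005, "wy": 0.012, "wz": 0.014, "jaw": 0}]}}

```text
time_s: 8.62
position: [0.4713, -0.0713, 0.0115]
orientation: [[-0.653, 0.489, 0.578], [0.757, 0.419, 0.502], [0.003, 0.765, -0.644]]
force: [0.5, -0.8, 0.5]
width: 0.0002
```

```bash
cat > arc.py <<'E'
import sys
from plan import *
def arc(ths,ov=2.0,rel=35,dn=40,ax=-88,ay=-12):
    s=read_state(); Rn=np.array(s['orientation']); print(round(s['time_s'],2),w2c(s['position']).round(1),'F',np.round(s['force'],1))
    p0=s['position']
    for thd in ths:
        th=np.radians(thd); R=tool(rel+5.84,dn,-90); t,sk,mx=tcp_for(th,R,ax,ay)
        n=np.array([-np.sin(th),0,-np.cos(th)]); t=t-n*ov   # overdrive into the lid
        d=Rn.T@(c2w(t)-p0)*1000; w=Ro.from_matrix(Rn.T@R).as_rotvec()
        print(thd,d.round(1),w.round(3),sk)
arc([float(a) for a in sys.argv[1].split(',')],float(sys.argv[2]) if len(sys.argv)>2 else 2.0)
E
python3 arc.py 0,3,6,9,12,15,18,21,24,27,30
```

```text
8.62 [-88.8 -11.8  11.5] F [ 0.5 -0.8  0.5]
0.0 [-0.6  6.  -4.3] [-0.001 -0.002 -0.003] 0
3.0 [-0.3 12.  -9.9] [-0.001 -0.002 -0.003] 0
6.0 [ -0.3  18.2 -15.2] [-0.001 -0.002 -0.003] 0
9.0 [ -0.5  24.7 -20.3] [-0.001 -0.002 -0.003] 0
12.0 [ -0.9  31.5 -25.1] [-0.001 -0.002 -0.003] 0
15.0 [ -1.6  38.5 -29.6] [-0.001 -0.002 -0.003] 0
18.0 [ -2.5  45.7 -33.9] [-0.001 -0.002 -0.003] 0
21.0 [ -4.4  56.2 -39. ] [-0.001 -0.002 -0.003] 0
24.0 [ -5.9  63.4 -42.3] [-0.001 -0.002 -0.003] 0
27.0 [ -7.6  70.7 -45.3] [-0.001 -0.002 -0.003] 0
30.0 [ -9.5  78.2 -47.9] [-0.001 -0.002 -0.003] 0
```

Call:
{"fn": "send_rows", "kwargs": {"increments": [{"dx": -0.6, "dy": 3, "dz": -2, "wx": 0, "wy": 0, "wz": 0, "jaw": 0}, {"dx": -0.6, "dy": 6, "dz": -4.3, "wx": 0, "wy": 0, "wz": 0, "jaw": 0}, {"dx": -0.5, "dy": 9, "dz": -7, "wx": 0, "wy": 0, "wz": 0, "jaw": 0}, {"dx": -0.3, "dy": 12, "dz": -10, "wx": 0, "wy": 0, "wz": 0, "jaw": 0}, {"dx": -0.3, "dy": 15, "dz": -12.5, "wx": 0, "wy": 0, "wz": 0, "jaw": 0}, {"dx": -0.3, "dy": 18, "dz": -15, "wx": 0, "wy": 0, "wz": 0, "jaw": 0}, {"dx": -0.3, "dy": 18, "dz": -15, "wx": 0, "wy": 0, "wz": 0, "jaw": 0}]}}

```text
time_s: 9.2
position: [0.4699, -0.0729, 0.033]
orientation: [[-0.652, 0.493, 0.576], [0.758, 0.417, 0.501], [0.007, 0.764, -0.646]]
force: [-0.6, -1.6, -1.6]
width: 0.0
```

```bash
python3 - <<'E'
from plan import *
ss();shot('wrist','w9.png')
E
python3 arc.py 6,9,12,15,18,21,24,27,30,33,36
```

```text
t 9.2 pos [ 0.4699 -0.0729  0.033 ] q [-0.542  0.481 -0.492 -1.342 -0.842 -0.81 ] F [-0.6 -1.6 -1.6] w 0.0
[[-0.652  0.493  0.576]
 [ 0.758  0.417  0.501]
 [ 0.007  0.764 -0.646]]
9.25 [-90.5 -13.2  32.5] F [-1.2 -2.  -1.6]
6.0 [-0.2  3.5  0. ] [-0.004 -0.002 -0.007] 0
9.0 [-0.3 10.  -5.1] [-0.004 -0.002 -0.007] 0
12.0 [-0.7 16.8 -9.9] [-0.004 -0.002 -0.007] 0
15.0 [ -1.4  23.7 -14.4] [-0.004 -0.002 -0.007] 0
18.0 [ -2.3  31.  -18.7] [-0.004 -0.002 -0.007] 0
21.0 [ -4.2  41.4 -23.9] [-0.004 -0.002 -0.007] 0
24.0 [ -5.6  48.6 -27.2] [-0.004 -0.002 -0.007] 0
27.0 [ -7.2  56.  -30.2] [-0.004 -0.002 -0.007] 0
30.0 [ -9.1  63.4 -32.8] [-0.004 -0.002 -0.007] 0
33.0 [-11.3  71.  -35.2] [-0.004 -0.002 -0.007] 0
36.0 [-13.6  78.7 -37.1] [-0.004 -0.002 -0.007] 0
```

View pics/w9.png

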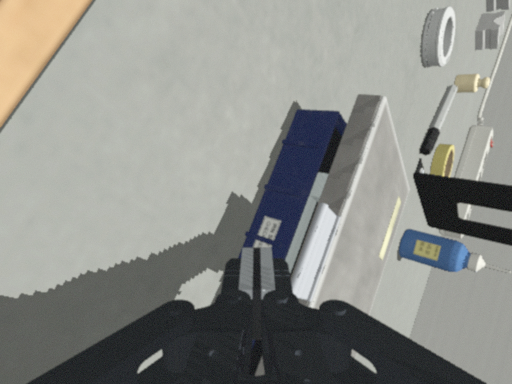

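Call:
{"fn": "send_rows", "kwargs": {"increments": [{"dx": -0.3, "dy": 10, "dz": -5, "wx": 0, "wy": 0, "wz": 0, "jaw": 0}, {"dx": -0.7, "dy": 17, "dz": -10, "wx": 0, "wy": 0, "wz": 0, "jaw": 0}, {"dx": -1.4, "dy": 24, "dz": -14.5, "wx": 0, "wy": 0, "wz": 0, "jaw": 0}, {"dx": -2.3, "dy": 31, "dz": -19, "wx": 0, "wy": 0, "wz": 0, "jaw": 0}, {"dx": -4, "dy": 40, "dz": -23, "wx": 0, "wy": 0, "wz": 0, "jaw": 0}, {"dx": -5.6, "dy": 48, "dz": -27, "wx": 0, "wy": 0, "wz": 0, "jaw": 0}, {"dx": -7.2, "dy": 56, "dz": -30, "wx": 0, "wy": 0, "wz": 0, "jaw": 0}, {"dx": -9, "dy": 63.5, "dz": -33, "wx": 0, "wy": 0, "wz": 0, "jaw": 0}, {"dx": -11.3, "dy": 71, "dz": -35, "wx": 0, "wy": 0, "wz": 0, "jaw": 0}, {"dx": -13.6, "dy": 78.7, "dz": -37, "wx": 0, "wy": 0, "wz": 0, "jaw": 0}]}}

```text
time_s: 10.08
position: [0.4954, -0.0679, 0.1158]
orientation: [[-0.652, 0.495, 0.574], [0.758, 0.415, 0.503], [0.011, 0.763, -0.646]]
force: [-1.0, -0.2, -0.5]
width: 0.0001
```

```bash
python3 arc.py 36,39,42,45,48,51,54,57,60,63; python3 - <<'E'
from plan import *
shot('wrist','w10.png')
E
```

```text
10.08 [-64.5 -10.9 115.8] F [-1.  -0.2 -0.5]
36.0 [-1.3  0.4 -0.6] [-0.004 -0.005 -0.009] 0
39.0 [-3.8  8.2 -2.1] [-0.004 -0.005 -0.009] 0
42.0 [-6.6 15.9 -3.4] [-0.004 -0.005 -0.009] 0
45.0 [-9.6 23.7 -4.2] [-0.004 -0.005 -0.009] 0
48.0 [-13.9  33.8  -4.5] [-0.004 -0.005 -0.009] 0
51.0 [-18.4  43.7  -4.2] [-0.004 -0.005 -0.009] 0
54.0 [-22.8  52.6  -3.4] [-0.004 -0.005 -0.009] 0
57.0 [-26.6  59.9  -2.4] [-0.004 -0.005 -0.009] 0
60.0 [-30.5  67.   -0.9] [-0.004 -0.005 -0.009] 0
63.0 [-34.5  73.9   0.9] [-0.004 -0.005 -0.009] 0
```

View pics/w10.png

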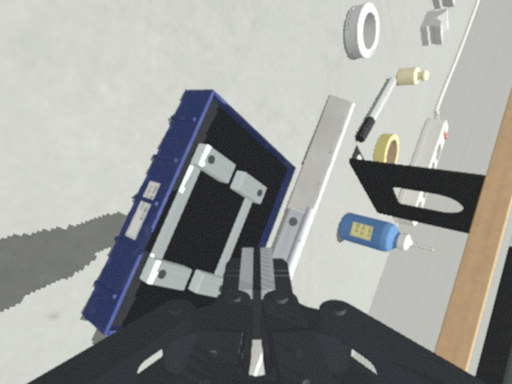

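Call:
{"fn": "send_rows", "kwargs": {"increments": [{"dx": -3.8, "dy": 8, "dz": -2, "wx": 0, "wy": 0, "wz": 0, "jaw": 0}, {"dx": -6.6, "dy": 16, "dz": -3.4, "wx": 0, "wy": 0, "wz": 0, "jaw": 0}, {"dx": -9.6, "dy": 23.7, "dz": -4.2, "wx": 0, "wy": 0, "wz": 0, "jaw": 0}, {"dx": -13.9, "dy": 33, "dz": -4.5, "wx": 0, "wy": 0, "wz": 0, "jaw": 0}, {"dx": -18.4, "dy": 43, "dz": -4.2, "wx": 0, "wy": 0, "wz": 0, "jaw": 0}, {"dx": -22.6, "dy": 52, "dz": -3.4, "wx": 0, "wy": 0, "wz": 0, "jaw": 0}, {"dx": -26.6, "dy": 60, "dz": -2.4, "wx": 0, "wy": 0, "wz": 0, "jaw": 0}, {"dx": -30.5, "dy": 67, "dz": -0.9, "wx": 0, "wy": 0, "wz": 0, "jaw": 0}, {"dx": -34.5, "dy": 74, "dz": 1, "wx": 0, "wy": 0, "wz": 0, "jaw": 0}]}}

```text
time_s: 10.88
position: [0.5556, -0.0632, 0.171]
orientation: [[-0.652, 0.495, 0.574], [0.758, 0.416, 0.502], [0.01, 0.763, -0.646]]
force: [0.7, -0.7, -2.3]
width: -0.0
```

```bash
python3 arc.py 63,65,67,69,71,73,75,77,79,81,83,85,87,89,91,93; python3 - <<'E'
from plan import *
shot('wrist','w11.png')
E
```

```text
10.88 [ -4.1 -12.4 171. ] F [ 0.7 -0.7 -2.3]
63.0 [ 0.6  0.  -0.4] [-0.005 -0.004 -0.009] 0
65.0 [-2.2  4.6  1.1] [-0.005 -0.004 -0.009] 0
67.0 [-5.   9.1  2.7] [-0.005 -0.004 -0.009] 0
69.0 [-7.9 13.5  4.4] [-0.005 -0.004 -0.009] 0
71.0 [-10.8  17.8   6.4] [-0.005 -0.004 -0.009] 0
73.0 [-13.8  22.    8.5] [-0.005 -0.004 -0.009] 0
75.0 [-16.9  26.1  10.7] [-0.005 -0.004 -0.009] 0
77.0 [-20.   30.2  13.2] [-0.005 -0.004 -0.009] 0
79.0 [-23.1  34.1  15.8] [-0.005 -0.004 -0.009] 0
81.0 [-26.7  38.4  18.9] [-0.005 -0.004 -0.009] 0
83.0 [-29.9  42.   21.8] [-0.005 -0.004 -0.009] 0
85.0 [-33.5  45.9  25.3] [-0.005 -0.004 -0.009] 0
87.0 [-36.7  49.2  28.5] [-0.005 -0.004 -0.009] 0
89.0 [-39.9  52.4  31.9] [-0.005 -0.004 -0.009] 0
91.0 [-43.5  55.8  35.8] [-0.005 -0.004 -0.009] 0
93.0 [-46.7  58.6  39.4] [-0.005 -0.004 -0.009] 0
```

View pics/w11.png

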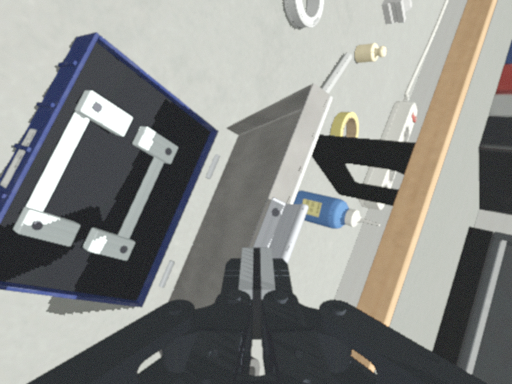

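Call:
{"fn": "send_rows", "kwargs": {"increments": [{"dx": -2.2, "dy": 4.6, "dz": 1, "wx": 0, "wy": 0, "wz": 0, "jaw": 0}, {"dx": -5, "dy": 9, "dz": 2.7, "wx": 0, "wy": 0, "wz": 0, "jaw": 0}, {"dx": -8, "dy": 13.5, "dz": 4.4, "wx": 0, "wy": 0, "wz": 0, "jaw": 0}, {"dx": -10.8, "dy": 17.8, "dz": 6.4, "wx": 0, "wy": 0, "wz": 0, "jaw": 0}, {"dx": -13.8, "dy": 22, "dz": 8.5, "wx": 0, "wy": 0, "wz": 0, "jaw": 0}, {"dx": -17, "dy": 26, "dz": 10.7, "wx": 0, "wy": 0, "wz": 0, "jaw": 0}, {"dx": -20, "dy": 30, "dz": 13, "wx": 0, "wy": 0, "wz": 0, "jaw": 0}, {"dx": -23, "dy": 34, "dz": 15.8, "wx": 0, "wy": 0, "wz": 0, "jaw": 0}, {"dx": -25, "dy": 36.5, "dz": 17.4, "wx": 0, "wy": 0, "wz": 0, "jaw": 0}, {"dx": -26.7, "dy": 38.4, "dz": 18.9, "wx": 0, "wy": 0, "wz": 0, "jaw": 0}]}}

```text
time_s: 11.77
position: [0.6037, -0.0581, 0.1887]
orientation: [[-0.652, 0.494, 0.576], [0.758, 0.416, 0.502], [0.008, 0.764, -0.646]]
force: [0.3, 0.2, -0.1]
width: -0.0003
```

```bash
python3 arc.py 81,82,83,84,85,86,87,88,90,92,94,96; python3 - <<'E'
from plan import *
p,R,o,st=shot('wrist','w12.png')
# estimate lid angle from back: project tab corners for several theta
for d in [78,81,84,87]:
    print(d,proj(p,R,o,np.array([c2w(toCase(v,np.radians(d))) for v in [[-91,22,41.5],[-73,92,45],[-73,92,29]]])).round(0).tolist())
E
```

```text
11.77 [ 44.2 -12.1 188.7] F [ 0.3  0.2 -0.1]
81.0 [ 0.5 -1.1  0.2] [-0.004 -0.003 -0.008] 0
82.0 [-1.   0.8  1.6] [-0.004 -0.003 -0.008] 0
83.0 [-2.6  2.6  3.1] [-0.004 -0.003 -0.008] 0
84.0 [-4.2  4.3  4.6] [-0.004 -0.003 -0.008] 0
85.0 [-6.2  6.5  6.6] [-0.004 -0.003 -0.008] 0
86.0 [-7.8  8.2  8.2] [-0.004 -0.003 -0.008] 0
87.0 [-9.4  9.8  9.8] [-0.004 -0.003 -0.008] 0
88.0 [-11.   11.4  11.5] [-0.004 -0.003 -0.008] 0
90.0 [-14.3  14.5  14.9] [-0.004 -0.003 -0.008] 0
92.0 [-17.8  17.8  18.9] [-0.004 -0.003 -0.008] 0
94.0 [-21.   20.5  22.6] [-0.004 -0.003 -0.008] 0
96.0 [-24.2  23.1  26.4] [-0.004 -0.003 -0.008] 0
78 [[291.0, 199.0], [315.0, 86.0], [298.0, 69.0]]
81 [[300.0, 205.0], [321.0, 93.0], [306.0, 77.0]]
84 [[308.0, 211.0], [326.0, 101.0], [313.0, 85.0]]
87 [[314.0, 216.0], [330.0, 108.0], [319.0, 92.0]]
```

View pics/w12.png

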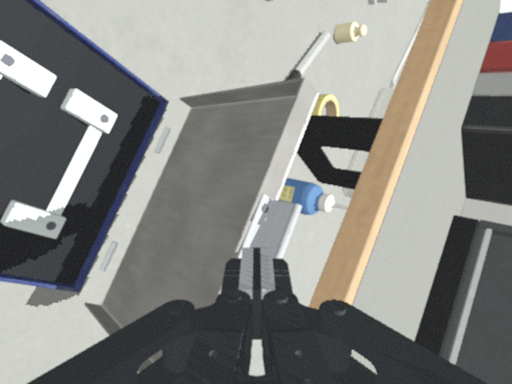

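Call:
{"fn": "send_rows", "kwargs": {"increments": [{"dx": -1, "dy": 1, "dz": 1.6, "wx": 0, "wy": 0, "wz": 0, "jaw": 0}, {"dx": -2.6, "dy": 2.6, "dz": 3, "wx": 0, "wy": 0, "wz": 0, "jaw": 0}, {"dx": -4.2, "dy": 4.3, "dz": 4.6, "wx": 0, "wy": 0, "wz": 0, "jaw": 0}, {"dx": -6.2, "dy": 6.5, "dz": 6.6, "wx": 0, "wy": 0, "wz": 0, "jaw": 0}, {"dx": -7.8, "dy": 8.2, "dz": 8.2, "wx": 0, "wy": 0, "wz": 0, "jaw": 0}, {"dx": -9.4, "dy": 9.8, "dz": 9.8, "wx": 0, "wy": 0, "wz": 0, "jaw": 0}, {"dx": -11, "dy": 11.4, "dz": 11.5, "wx": 0, "wy": 0, "wz": 0, "jaw": 0}, {"dx": -12.6, "dy": 13, "dz": 13.2, "wx": 0, "wy": 0, "wz": 0, "jaw": 0}, {"dx": -14.3, "dy": 14.5, "dz": 15, "wx": 0, "wy": 0, "wz": 0, "jaw": 0}, {"dx": -16, "dy": 16, "dz": 17, "wx": 0, "wy": 0, "wz": 0, "jaw": 0}]}}

```text
time_s: 12.65
position: [0.6315, -0.0551, 0.1896]
orientation: [[-0.652, 0.494, 0.576], [0.758, 0.416, 0.502], [0.008, 0.763, -0.646]]
force: [-0.1, 0.9, 0.4]
width: 0.0001
```

```bash
python3 arc.py 88,90,91,92,93,94,95,96; python3 - <<'E'
from plan import *
p,R,o,st=shot('wrist','w13.png')
for d in [85,88,91,94,97,100]:
    print(d,proj(p,R,o,np.array([c2w(toCase(v,np.radians(d))) for v in [[-91,22,41.5],[-73,92,45],[-73,92,29]]])).round(0).tolist())
E
```

```text
12.65 [ 72.2 -12.  189.6] F [-0.1  0.9  0.4]
88.0 [ 4.8 -4.3 -5.4] [-0.004 -0.003 -0.008] 0
90.0 [ 1.6 -1.2 -2. ] [-0.004 -0.003 -0.008] 0
91.0 [-0.3  0.7  0.2] [-0.004 -0.003 -0.008] 0
92.0 [-1.9  2.1  2. ] [-0.004 -0.003 -0.008] 0
93.0 [-3.6  3.5  3.8] [-0.004 -0.003 -0.008] 0
94.0 [-5.2  4.9  5.7] [-0.004 -0.003 -0.008] 0
95.0 [-6.8  6.2  7.5] [-0.004 -0.003 -0.008] 0
96.0 [-8.4  7.5  9.5] [-0.004 -0.003 -0.008] 0
85 [[284.0, 194.0], [307.0, 74.0], [292.0, 55.0]]
88 [[292.0, 200.0], [312.0, 83.0], [299.0, 64.0]]
91 [[299.0, 205.0], [317.0, 91.0], [305.0, 73.0]]
94 [[305.0, 210.0], [320.0, 98.0], [311.0, 82.0]]
97 [[309.0, 215.0], [323.0, 105.0], [315.0, 90.0]]
100 [[312.0, 218.0], [325.0, 111.0], [319.0, 97.0]]
```

View pics/w13.png

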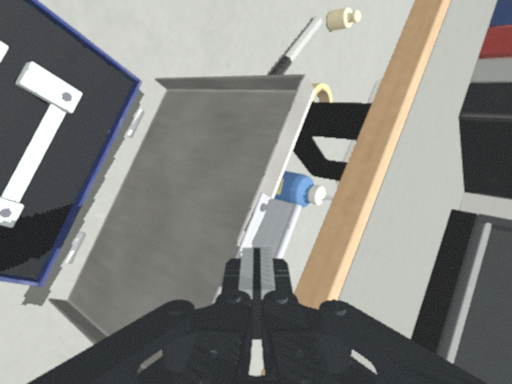

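Call:
{"fn": "send_rows", "kwargs": {"increments": [{"dx": -2, "dy": 2, "dz": 2, "wx": 0, "wy": 0, "wz": 0, "jaw": 0}, {"dx": -4, "dy": 3.7, "dz": 4, "wx": 0, "wy": 0, "wz": 0, "jaw": 0}, {"dx": -6, "dy": 5.5, "dz": 6.5, "wx": 0, "wy": 0, "wz": 0, "jaw": 0}, {"dx": -8.4, "dy": 7.5, "dz": 9.5, "wx": 0, "wy": 0, "wz": 0, "jaw": 0}, {"dx": -9, "dy": 8, "dz": 10.5, "wx": 0, "wy": 0, "wz": 0, "jaw": 0}, {"dx": -9, "dy": 8, "dz": 10.5, "wx": 0, "wy": 0, "wz": 0, "jaw": 0}]}}

```text
time_s: 13.2
position: [0.6474, -0.0532, 0.1885]
orientation: [[-0.652, 0.494, 0.575], [0.758, 0.416, 0.502], [0.009, 0.763, -0.646]]
force: [-0.1, 0.6, -0.2]
width: 0.0003
```

```bash
python3 arc.py 96,100; python3 - <<'E'
from plan import *
p,R,o,st=shot('wrist','w14.png')
for d in [91,94,97,100]:
    print(d,proj(p,R,o,np.array([c2w(toCase(v,np.radians(d))) for v in [[-91,22,41.5],[-73,92,45],[-73,92,29]]])).round(0).tolist())
E
```

```text
13.2 [ 88.1 -11.7 188.5] F [-0.1  0.6 -0.2]
96.0 [ 0.5 -0.4 -1.3] [-0.004 -0.004 -0.008] 0
100.0 [-6.1  4.6  7.1] [-0.004 -0.004 -0.008] 0
91 [[286.0, 195.0], [306.0, 74.0], [294.0, 54.0]]
94 [[292.0, 201.0], [310.0, 82.0], [300.0, 64.0]]
97 [[298.0, 206.0], [314.0, 90.0], [305.0, 73.0]]
100 [[302.0, 210.0], [316.0, 97.0], [309.0, 81.0]]
```

View pics/w14.png

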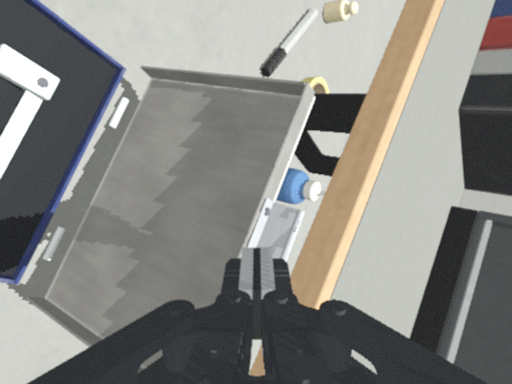

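Call:
{"fn": "send_rows", "kwargs": {"increments": [{"dx": 0, "dy": 0, "dz": -20, "wx": 0, "wy": 0, "wz": 0, "jaw": 0}, {"dx": 0, "dy": 0, "dz": -50, "wx": 0, "wy": 0, "wz": 0, "jaw": 0}, {"dx": 0, "dy": 0, "dz": -90, "wx": 0, "wy": 0, "wz": 0, "jaw": 0}, {"dx": 0, "dy": 0, "dz": -120, "wx": 0, "wy": 0, "wz": 0, "jaw": 0}, {"dx": 0, "dy": 0, "dz": -120, "wx": 0, "wy": 0, "wz": 0, "jaw": 0}]}}

```text
time_s: 13.67
position: [0.5773, -0.1167, 0.2715]
orientation: [[-0.65, 0.489, 0.582], [0.76, 0.419, 0.497], [-0.001, 0.765, -0.644]]
force: [0.4, 0.1, 0.2]
width: -0.0001
```

```bash
python3 - <<'E'
from plan import *
from scipy.spatial.transform import Slerp
s=ss()
p,R,o,_=shot('wrist','w15.png')
for d in [88,91,94,97,100]:
    print(d,proj(p,R,o,np.array([c2w(toCase(v,np.radians(d))) for v in [[-91,22,41.5],[-73,92,45],[-73,92,29]]])).round(0).tolist())
# plan to tool-down
q=np.array(s['joint_positions'])
for az in [-95,-115]:
  for pos in ([.45,-.05,.3],):
    Ra=np.array(s['orientation']);Rb=tool(az,90); sl=Slerp([0,1],Ro.from_matrix([Ra,Rb])); qq=q
    print(az,'ang',np.degrees(np.linalg.norm(Ro.from_matrix(Ra.T@Rb).as_rotvec())))
    for t in [.25,.5,.75,1]:
        pp=s['position']*(1-t)+np.array(pos)*t
        qq,e,eo=ik(pp,sl(t).as_matrix(),qq); print(t,qq.round(2),round(e,1),round(eo,3),pp.round(3))
    inc(pos,Rb,s)
E
```

```text
t 13.67 pos [ 0.5773 -0.1167  0.2715] q [-0.381  0.198 -0.113 -0.93  -1.006 -1.63 ] F [0.4 0.1 0.2] w -0.0001
[[-0.65   0.489  0.582]
 [ 0.76   0.419  0.497]
 [-0.001  0.765 -0.644]]
88 [[266.0, 140.0], [281.0, 69.0], [272.0, 57.0]]
91 [[271.0, 145.0], [285.0, 75.0], [276.0, 63.0]]
94 [[275.0, 150.0], [287.0, 80.0], [280.0, 69.0]]
97 [[278.0, 154.0], [290.0, 85.0], [284.0, 74.0]]
100 [[281.0, 158.0], [292.0, 89.0], [287.0, 79.0]]
-95 ang 138.8957456297563
0.25 [-0.32  0.22 -0.03 -0.76 -1.24 -1.25] 0.0 0.0 [ 0.545 -0.1    0.279]
0.5 [-0.18  0.21 -0.01 -0.53 -1.35 -0.9 ] 0.0 0.0 [ 0.514 -0.083  0.286]
0.75 [ 0.02  0.15 -0.09 -0.28 -1.35 -0.59] 0.0 0.0 [ 0.482 -0.067  0.293]
1 [ 0.25  0.04 -0.27 -0.   -1.26 -0.34] 0.0 0.0 [ 0.45 -0.05  0.3 ]
d [133.5 -12.5 -59.3] w [ 0.422  1.007 -2.164] rows 3.5147144595256488 19.3988471549939
-115 ang 121.20075041268295
0.25 [-0.3   0.2  -0.05 -0.73 -1.19 -1.35] 0.0 0.0 [ 0.545 -0.1    0.279]
0.5 [-0.16  0.18 -0.04 -0.51 -1.29 -1.09] 0.0 0.0 [ 0.514 -0.083  0.286]
0.75 [ 0.03  0.12 -0.11 -0.26 -1.31 -0.86] 0.0 0.0 [ 0.482 -0.067  0.293]
1 [ 0.25  0.04 -0.27 -0.   -1.26 -0.69] 0.0 0.0 [ 0.45 -0.05  0.3 ]
d [133.5 -12.5 -59.3] w [ 0.554  0.861 -1.851] rows 3.5147144595256488 16.927479107916614
```

View pics/w15.png

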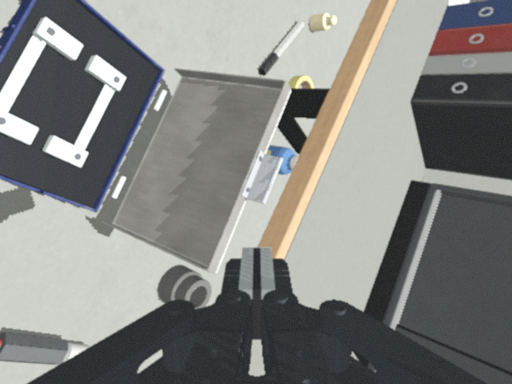

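```bash
python3 - <<'E'
import cv2
im=cv2.imread('pics/w15.png')[10:215,0:170]
cv2.imwrite('pics/w15c.png',cv2.resize(im,None,fx=4,fy=2.9*4/2.9*0.7 if 0 else 2.9,interpolation=cv2.INTER_CUBIC))
E
```

```text
(no output)
```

View pics/w15c.png

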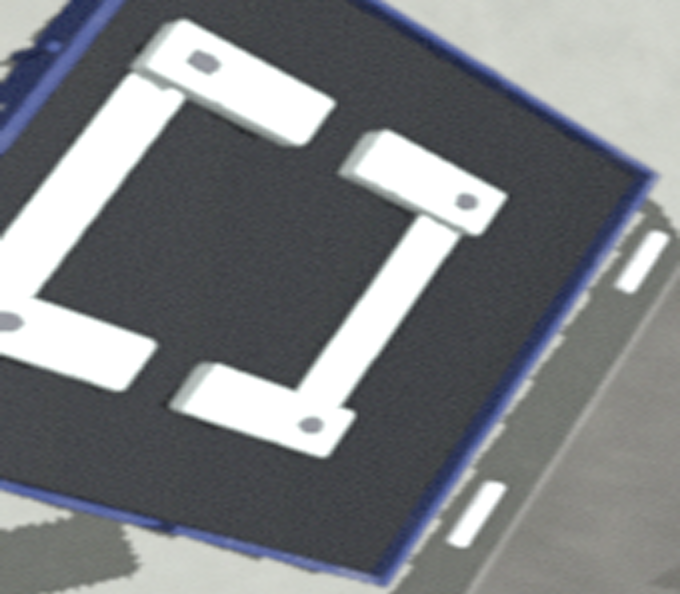

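```bash
python3 - <<'E'
from plan import *
from scipy.spatial.transform import Slerp
s=read_state(); Ra=np.array(s['orientation']);Rb=tool(-84.2,90); pos=np.array([.52,-.06,.28]); sl=Slerp([0,1],Ro.from_matrix([Ra,Rb])); q=np.array(s['joint_positions'])
for t in [.25,.5,.75,1]:
    pp=s['position']*(1-t)+pos*t
    q,e,eo=ik(pp,sl(t).as_matrix(),q); print(t,q.round(2),round(e,1),round(eo,3))
w=Ro.from_matrix(Ra.T@Rb).as_rotvec(); d=Ra.T@(pos-s['position'])*1000
for k in range(1,11): print((w*.047*k).round(3),(d*.047*k).round(0))
E
```

```text
0.25 [-0.32  0.27  0.01 -0.77 -1.26 -1.19] 0.0 0.0
0.5 [-0.19  0.29  0.07 -0.55 -1.38 -0.8 ] 0.0 0.0
0.75 [-0.    0.26  0.02 -0.28 -1.37 -0.42] 0.0 0.0
1 [ 0.2   0.18 -0.16 -0.   -1.24 -0.09] 0.0 0.0
[ 0.016  0.051 -0.11 ] [ 4.  0. -1.]
[ 0.032  0.102 -0.219] [ 7.  0. -1.]
[ 0.048  0.153 -0.329] [11.  0. -2.]
[ 0.064  0.204 -0.438] [15.  1. -2.]
[ 0.081  0.255 -0.548] [19.  1. -3.]
[ 0.097  0.306 -0.658] [22.  1. -4.]
[ 0.113  0.357 -0.767] [26.  1. -4.]
[ 0.129  0.408 -0.877] [30.  1. -5.]
[ 0.145  0.458 -0.987] [34.  1. -5.]
[ 0.161  0.509 -1.096] [37.  1. -6.]
```

Call:
{"fn": "send_rows", "kwargs": {"increments": [{"dx": 4, "dy": 0, "dz": -1, "wx": 0.016, "wy": 0.051, "wz": -0.11, "jaw": 0}, {"dx": 7, "dy": 0, "dz": -1, "wx": 0.032, "wy": 0.102, "wz": -0.219, "jaw": 0}, {"dx": 11, "dy": 0, "dz": -2, "wx": 0.048, "wy": 0.153, "wz": -0.329, "jaw": 0}, {"dx": 15, "dy": 1, "dz": -2, "wx": 0.064, "wy": 0.204, "wz": -0.438, "jaw": 0}, {"dx": 19, "dy": 1, "dz": -3, "wx": 0.081, "wy": 0.255, "wz": -0.548, "jaw": 0}, {"dx": 22, "dy": 1, "dz": -4, "wx": 0.097, "wy": 0.306, "wz": -0.658, "jaw": 0}, {"dx": 26, "dy": 1, "dz": -4, "wx": 0.113, "wy": 0.357, "wz": -0.767, "jaw": 0}, {"dx": 30, "dy": 1, "dz": -5, "wx": 0.129, "wy": 0.408, "wz": -0.877, "jaw": 0}, {"dx": 34, "dy": 1, "dz": -5, "wx": 0.145, "wy": 0.458, "wz": -0.987, "jaw": 0}, {"dx": 37, "dy": 1, "dz": -6, "wx": 0.161, "wy": 0.509, "wz": -1.096, "jaw": 0}]}}

```text
time_s: 14.55
position: [0.5509, -0.0872, 0.2697]
orientation: [[-0.9, -0.421, 0.111], [-0.307, 0.795, 0.523], [-0.309, 0.436, -0.845]]
force: [-0.7, 0.3, -0.4]
width: -0.0002
```

```bash
python3 - <<'E'
from plan import *
s=read_state(); Ra=np.array(s['orientation']);Rb=tool(-84.2,90); pos=np.array([.52,-.06,.28])
w=Ro.from_matrix(Ra.T@Rb).as_rotvec(); d=Ra.T@(pos-s['position'])*1000
print(w.round(3),d.round(1),s['position'],np.degrees(np.linalg.norm(w))/7.16)
E
```

```text
[ 0.191  0.572 -1.23 ] [16.3 39.1  2.1] [ 0.55089282 -0.08719744  0.26973857] 10.963015182954855
```

Call:
{"fn": "send_rows", "kwargs": {"increments": [{"dx": 1, "dy": 4, "dz": 0, "wx": 0.018, "wy": 0.053, "wz": -0.113, "jaw": 0}, {"dx": 3, "dy": 8, "dz": 0, "wx": 0.035, "wy": 0.105, "wz": -0.226, "jaw": 0}, {"dx": 4, "dy": 12, "dz": 0, "wx": 0.053, "wy": 0.158, "wz": -0.339, "jaw": 0}, {"dx": 6, "dy": 15, "dz": 1, "wx": 0.07, "wy": 0.21, "wz": -0.452, "jaw": 0}, {"dx": 7, "dy": 19, "dz": 1, "wx": 0.088, "wy": 0.263, "wz": -0.565, "jaw": 0}, {"dx": 9, "dy": 23, "dz": 1, "wx": 0.105, "wy": 0.315, "wz": -0.678, "jaw": 0}, {"dx": 11, "dy": 27, "dz": 1, "wx": 0.123, "wy": 0.368, "wz": -0.79, "jaw": 0}, {"dx": 13, "dy": 31, "dz": 2, "wx": 0.14, "wy": 0.42, "wz": -0.903, "jaw": 0}, {"dx": 15, "dy": 35, "dz": 2, "wx": 0.158, "wy": 0.473, "wz": -1.016, "jaw": 0}, {"dx": 16, "dy": 39, "dz": 2, "wx": 0.175, "wy": 0.525, "wz": -1.13, "jaw": 0}]}}

```text
time_s: 15.38
position: [0.5203, -0.0597, 0.2802]
orientation: [[-0.006, -1.0, -0.019], [-0.999, 0.005, 0.048], [-0.048, 0.019, -0.999]]
force: [0.5, -0.2, -0.5]
width: -0.0
```

```bash
python3 - <<'E'
from plan import *
s=ss(); inc([.52,-.06,.25],tool(-84.2,90))
p,R,o,_=shot('wrist','w16.png')
for d in [91,94,97,100]:
    print(d,proj(p,R,o,np.array([c2w(toCase(v,np.radians(d))) for v in [[-91,22,41.5],[-73,92,45],[-73,-92,45]]])).round(0).tolist())
print(proj(p,R,o,np.array([c2w(v) for v in [[-66,-86,30],[62,-86,30],[62,86,30],[-66,86,30]]])).round(0).tolist())
E
```

```text
t 15.38 pos [ 0.5203 -0.0597  0.2802] q [ 0.165  0.192 -0.12  -0.053 -1.27  -0.155] F [ 0.5 -0.2 -0.5] w -0.0
[[-0.006 -1.    -0.019]
 [-0.999  0.005  0.048]
 [-0.048  0.019 -0.999]]
d [ 1.8 -0.2 30.2] w [ 0.017  0.049 -0.107] rows 0.7248691974518916 0.951262934952757
91 [[97.0, 251.0], [124.0, 310.0], [57.0, 93.0]]
94 [[86.0, 251.0], [116.0, 310.0], [47.0, 94.0]]
97 [[76.0, 252.0], [108.0, 310.0], [38.0, 95.0]]
100 [[67.0, 252.0], [101.0, 310.0], [29.0, 96.0]]
[[268.0, 73.0], [151.0, 87.0], [181.0, 228.0], [281.0, 218.0]]
```

View pics/w16.png

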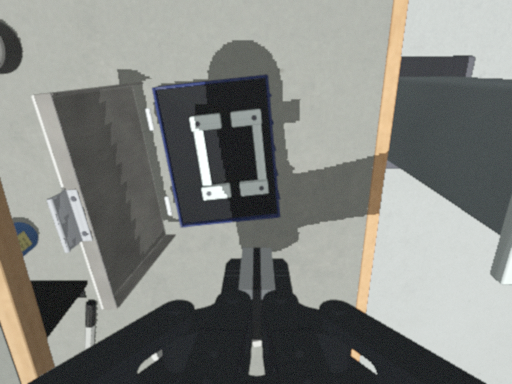

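```bash
python3 - <<'E'
import cv2
im=cv2.imread('pics/w16.png')[95:210,180:280]
cv2.imwrite('pics/w16c.png',cv2.resize(im,None,fx=5,fy=5,interpolation=cv2.INTER_CUBIC))
E
```

```text
(no output)
```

View pics/w16c.png

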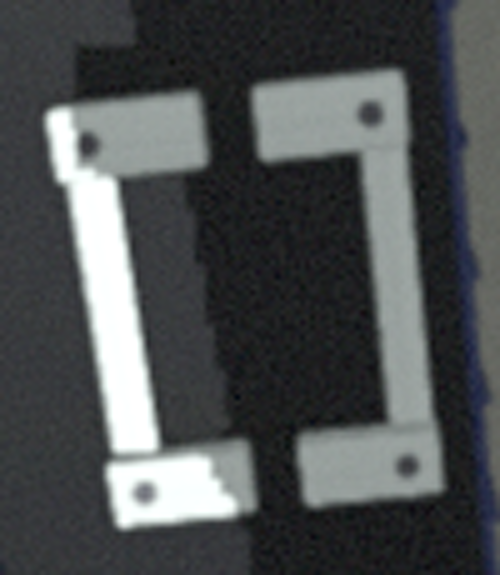

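```bash
python3 - <<'E'
from plan import *
s=read_state(); p,R,o,_=shot('wrist')
f=lambda u,v,z: w2c(ray(p,R,o,180+u/5,95+v/5,z))[:2].round(1)
for n,u,v in [('tL',206,128),('tR',254,124),('bL',253,476),('bR',301,471),('tl',51,147),('tr',406,106),('bl',110,495),('br',443,462)]: print(n,f(u,v,.0335))
print('cam',w2c(o))
f2=lambda u,v,z: w2c(ray(p,R,o,u,v,z))[:2].round(1)
for u,v in [(268,76),(153,88),(181,226),(278,216)]: print(f2(u,v,.03))
E
```

```text
tL [ -9.5 -41.2]
tR [-20.3 -41. ]
bL [-9.3 42.1]
bR [-21.   42.1]
tl [ 25.7 -40.7]
tr [-54.6 -41.4]
bl [25.7 43.2]
br [-55.4  43.5]
cam [-47.41198401 -92.02144776 418.81713552]
[-66.1 -82.7]
[ 59.8 -83.2]
[59.6 84.3]
[-63.8  84. ]
```

```bash
python3 - <<'E'
from plan import *
from scipy.spatial.transform import Slerp
s=read_state(); Ra=np.array(s['orientation']);Rb=tool(8.3,90); pos=np.array([.465,.24,.18])
w=Ro.from_matrix(Ra.T@Rb).as_rotvec(); d=Ra.T@(pos-s['position'])*1000
print(w.round(3),d.round(1),s['position'],np.degrees(np.linalg.norm(w))/7.16)
print(ik(pos,Rb,[.8,.02,-.34,0,-1.2,.9]))
E
```

```text
[-0.028  0.054 -1.723] [-292.8   54.7  116.4] [ 0.51949754 -0.05868894  0.28059761] 13.796308445235429
(array([ 7.86962723e-01,  2.58238656e-01, -3.14962031e-01, -1.81838061e-04,
       -9.97734209e-01,  9.28945860e-01]), np.float64(4.716125319842907e-09), np.float64(6.029889566362946e-11))
```

Call:
{"fn": "send_rows", "kwargs": {"increments": [{"dx": -30, "dy": 6, "dz": 0, "wx": 0, "wy": 0, "wz": -0.12, "jaw": 0.5}, {"dx": -60, "dy": 12, "dz": 0, "wx": 0, "wy": 0, "wz": -0.24, "jaw": 0.5}, {"dx": -90, "dy": 18, "dz": 0, "wx": 0, "wy": 0, "wz": -0.36, "jaw": 0.5}, {"dx": -120, "dy": 24, "dz": 10, "wx": -0.028, "wy": 0.05, "wz": -0.48, "jaw": 0.5}, {"dx": -150, "dy": 30, "dz": 25, "wx": -0.028, "wy": 0.05, "wz": -0.6, "jaw": 0.5}, {"dx": -180, "dy": 36, "dz": 40, "wx": -0.028, "wy": 0.05, "wz": -0.72, "jaw": 0.5}, {"dx": -210, "dy": 42, "dz": 55, "wx": -0.028, "wy": 0.05, "wz": -0.84, "jaw": 0.5}, {"dx": -240, "dy": 48, "dz": 75, "wx": -0.028, "wy": 0.05, "wz": -0.96, "jaw": 0.5}, {"dx": -270, "dy": 52, "dz": 95, "wx": -0.028, "wy": 0.05, "wz": -1.08, "jaw": 0.5}, {"dx": -293, "dy": 55, "dz": 116, "wx": -0.028, "wy": 0.054, "wz": -1.2, "jaw": 0.5}]}}

```text
time_s: 16.32
position: [0.4669, 0.2406, 0.1801]
orientation: [[0.929, -0.369, -0.012], [-0.369, -0.929, -0.005], [-0.009, 0.009, -1.0]]
force: [0.6, -0.6, -0.0]
width: 0.0426
```

```bash
python3 - <<'E'
from plan import *
s=ss(); inc([.465,.24,.18],tool(8.3,90))
E
```

```text
t 16.32 pos [0.4669 0.2406 0.1801] q [ 0.782  0.267 -0.301 -0.005 -1.015  0.413] F [ 0.6 -0.6 -0. ] w 0.0426
[[ 0.929 -0.369 -0.012]
 [-0.369 -0.929 -0.005]
 [-0.009  0.009 -1.   ]]
d [-1.5  1.3  0.1] w [ 0.007  0.011 -0.523] rows 0.04710505242591792 4.188227425492098
```

Call:
{"fn": "send_rows", "kwargs": {"increments": [{"dx": -1.5, "dy": 1.3, "dz": 0, "wx": 0.002, "wy": 0.003, "wz": -0.12, "jaw": 0.5}, {"dx": -1.5, "dy": 1.3, "dz": 0, "wx": 0.004, "wy": 0.006, "wz": -0.24, "jaw": 0.5}, {"dx": -1.5, "dy": 1.3, "dz": 0, "wx": 0.006, "wy": 0.009, "wz": -0.36, "jaw": 0.5}, {"dx": -1.5, "dy": 1.3, "dz": 0, "wx": 0.007, "wy": 0.011, "wz": -0.48, "jaw": 0.5}, {"dx": -1.5, "dy": 1.3, "dz": 0, "wx": 0.007, "wy": 0.011, "wz": -0.523, "jaw": 0.5}, {"dx": -1.5, "dy": 1.3, "dz": 0, "wx": 0.007, "wy": 0.011, "wz": -0.523, "jaw": 0.5}]}}

```text
time_s: 16.82
position: [0.4652, 0.2377, 0.1804]
orientation: [[0.99, 0.138, -0.002], [0.138, -0.99, -0.001], [-0.002, 0.001, -1.0]]
force: [-0.6, -0.5, -0.4]
width: 0.0424
```

```bash
python3 - <<'E'
from plan import *
s=ss(); p,R,o,_=shot('wrist','w17.png')
for m in silhouettes(p,'parallel')[:2]:
    ys,xs=np.nonzero(m['mask']); print(m['confidence'],len(xs),xs.min(),xs.max(),ys.min(),ys.max())
    P=np.array([ray(p,R,o,u,v,.018)[:2] for u,v in zip(xs,ys)],np.float32); print(cv2.minAreaRect(P*1000))
E
```

```text
t 16.82 pos [0.4652 0.2377 0.1804] q [ 0.783  0.257 -0.316 -0.    -1.     0.926] F [-0.6 -0.5 -0.4] w 0.0424
[[ 0.99   0.138 -0.002]
 [ 0.138 -0.99  -0.001]
 [-0.002  0.001 -1.   ]]
0.57 1314 250 261 111 237
((463.0828552246094, 236.53884887695312), (120.82633209228516, 9.843348503112793), 8.171233177185059)
```

View pics/w17.png

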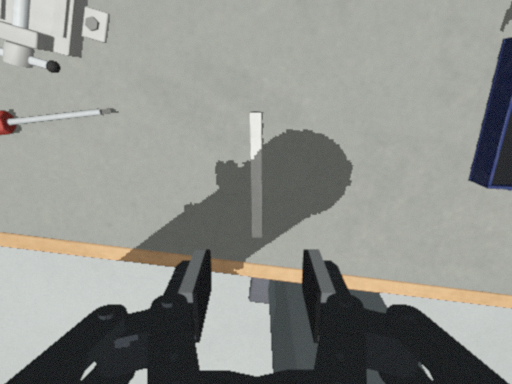

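```bash
python3 - <<'E'
from plan import *
im=cv2.imread('pics/w17.png')[95:250,200:320]; cv2.imwrite('pics/w17c.png',cv2.resize(im,None,fx=3.8,fy=3.8,interpolation=cv2.INTER_CUBIC))
inc([.463,.2368,.04],tool(8.2,90));inc([.463,.2368,.0055],tool(8.2,90))
E
```

```text
d [ -2.3   0.4 140.7] w [ 0.001  0.001 -0.006] rows 3.3749409999591333 0.047465658472391516
d [ -2.2   0.3 175.2] w [ 0.001  0.001 -0.006] rows 4.202176441617284 0.047465658472391516
```

View pics/w17c.png

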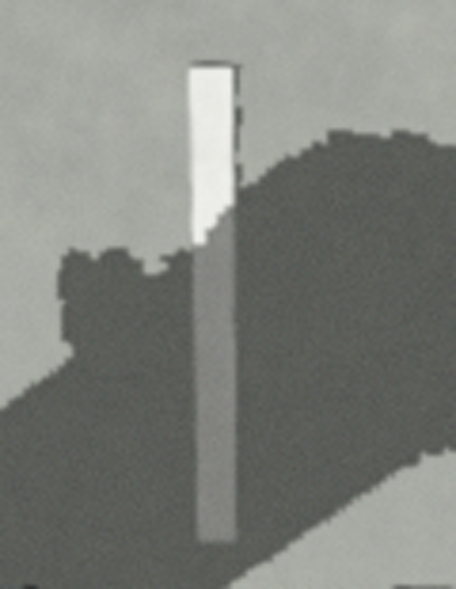

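The crop shows a grey steel bar (w17 columns 250–261, rows 112–237) with a 10 x 120 mm footprint. That is the parallel, so I'll descend on it.

Call:
{"fn": "send_rows", "kwargs": {"increments": [{"dx": -1, "dy": 0, "dz": 40, "wx": 0, "wy": 0, "wz": -0.006, "jaw": 0.45}, {"dx": -2.3, "dy": 0.4, "dz": 80, "wx": 0, "wy": 0, "wz": -0.006, "jaw": 0.45}, {"dx": -2.3, "dy": 0.4, "dz": 115, "wx": 0, "wy": 0, "wz": -0.006, "jaw": 0.45}, {"dx": -2.3, "dy": 0.4, "dz": 145, "wx": 0, "wy": 0, "wz": -0.006, "jaw": 0.45}, {"dx": -2.3, "dy": 0.4, "dz": 160, "wx": 0, "wy": 0, "wz": -0.006, "jaw": 0.45}, {"dx": -2.3, "dy": 0.4, "dz": 170, "wx": 0, "wy": 0, "wz": -0.006, "jaw": 0.45}, {"dx": -2.3, "dy": 0.4, "dz": 174, "wx": 0, "wy": 0, "wz": -0.006, "jaw": 0.45}, {"dx": -2.3, "dy": 0.4, "dz": 174, "wx": 0, "wy": 0, "wz": -0.006, "jaw": 0.45}]}}

```text
time_s: 17.58
position: [0.4633, 0.2367, 0.0069]
orientation: [[0.989, 0.145, -0.0], [0.145, -0.989, -0.002], [-0.0, 0.002, -1.0]]
force: [0.2, -0.3, 0.2]
width: 0.0382
```

```bash
python3 - <<'E'
from plan import *
s=ss(); p,R,o,_=shot('wrist','w18.png')
E
```

```text
t 17.58 pos [0.4633 0.2367 0.0069] q [ 0.785  0.491 -0.507  0.002 -0.575  0.929] F [ 0.2 -0.3  0.2] w 0.0382
[[ 0.989  0.145 -0.   ]
 [ 0.145 -0.989 -0.002]
 [-0.     0.002 -1.   ]]
```

View pics/w18.png

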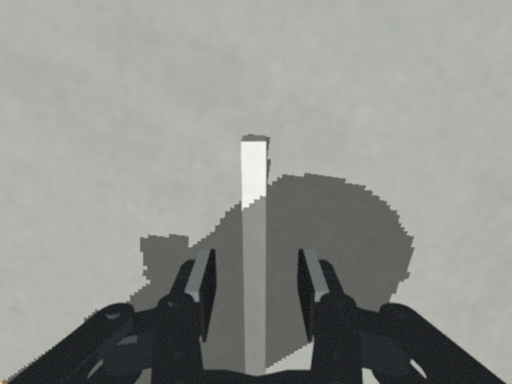

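Call:
{"fn": "send_rows", "kwargs": {"increments": [{"dx": 0, "dy": 0, "dz": 2, "wx": 0, "wy": 0, "wz": 0, "jaw": 0}, {"dx": 0, "dy": 0, "dz": 2, "wx": 0, "wy": 0, "wz": 0, "jaw": 0}, {"dx": 0, "dy": 0, "dz": 2, "wx": 0, "wy": 0, "wz": 0, "jaw": 0}, {"dx": 0, "dy": 0, "dz": 2, "wx": 0, "wy": 0, "wz": 0, "jaw": 0}, {"dx": 0, "dy": 0, "dz": 2, "wx": 0, "wy": 0, "wz": 0, "jaw": 0}], "squeeze": 40}}

```text
time_s: 18.05
position: [0.4638, 0.2373, 0.0065]
orientation: [[0.989, 0.146, 0.002], [0.146, -0.989, 0.0], [0.002, 0.0, -1.0]]
force: [-1.6, 0.0, 6.8]
width: 0.0088
```

```bash
python3 - <<'E'
from plan import *
s=ss(); p,R,o,_=shot('wrist','w19.png'); inc([.463,.2368,.18],tool(8.2,90))
E
```

```text
t 18.05 pos [0.4638 0.2373 0.0065] q [ 0.786  0.491 -0.508  0.003 -0.57   0.93 ] F [-1.6  0.   6.8] w 0.0088
[[ 0.989  0.146  0.002]
 [ 0.146 -0.989  0.   ]
 [ 0.002  0.    -1.   ]]
d [  -0.4    0.4 -173.5] w [ 0.    -0.002  0.004] rows 4.160664341585635 0.0344281834579964
```

View pics/w19.png

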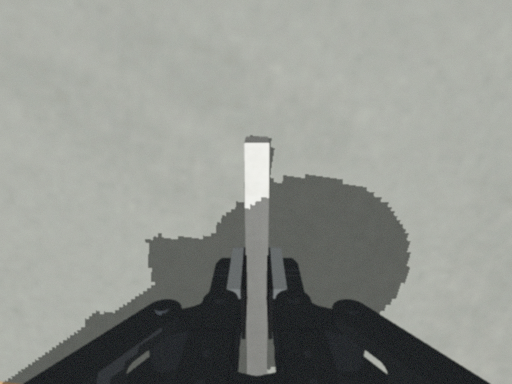

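Call:
{"fn": "send_rows", "kwargs": {"increments": [{"dx": 0, "dy": 0, "dz": -5, "wx": 0, "wy": 0, "wz": 0, "jaw": 0}, {"dx": 0, "dy": 0, "dz": -25, "wx": 0, "wy": 0, "wz": 0, "jaw": 0}, {"dx": 0, "dy": 0, "dz": -60, "wx": 0, "wy": 0, "wz": 0, "jaw": 0}, {"dx": 0, "dy": 0, "dz": -100, "wx": 0, "wy": 0, "wz": 0, "jaw": 0}, {"dx": 0, "dy": 0, "dz": -140, "wx": 0, "wy": 0, "wz": 0, "jaw": 0}, {"dx": 0, "dy": 0, "dz": -140, "wx": 0, "wy": 0, "wz": 0, "jaw": 0}], "squeeze": 60}}

```text
time_s: 18.6
position: [0.4671, 0.2398, 0.1536]
orientation: [[0.989, 0.148, 0.014], [0.148, -0.989, 0.008], [0.015, -0.006, -1.0]]
force: [0.4, 1.8, -1.1]
width: 0.0082
```

```bash
python3 - <<'E'
from plan import *
s=ss(); p,R,o,_=shot('wrist','w20.png')
pos=c2w([-14.8,0,130]); print(pos)
Rb=tool(-84.2,90); inc(pos,Rb); print(ik(pos,Rb,[.2,.2,-.2,0,-1.2,-.1]))
E
```

```text
t 18.6 pos [0.4671 0.2398 0.1536] q [ 0.786  0.281 -0.361  0.005 -0.913  0.931] F [ 0.4  1.8 -1.1] w 0.0082
[[ 0.989  0.148  0.014]
 [ 0.148 -0.989  0.008]
 [ 0.015 -0.006 -1.   ]]
[ 0.54377692 -0.05200698  0.13      ]
d [ 35.1 299.1  18.9] w [-0.011 -0.003  1.616] rows 7.236583347481333 12.935546591201055
(array([ 2.01652342e-01,  3.49146305e-01, -3.25134980e-01, -2.52841353e-04,
       -8.96455580e-01, -1.00114059e-01]), np.float64(6.417546606843071e-12), np.float64(7.979288694700128e-14))
```

View pics/w20.png

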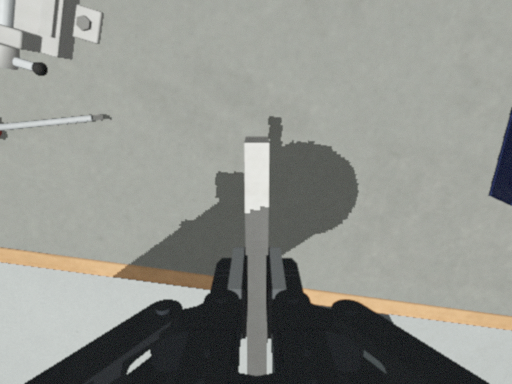

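Call:
{"fn": "send_rows", "kwargs": {"increments": [{"dx": 3, "dy": 20, "dz": -5, "wx": 0, "wy": 0, "wz": 0.1, "jaw": 0}, {"dx": 6, "dy": 45, "dz": -10, "wx": 0, "wy": 0, "wz": 0.22, "jaw": 0}, {"dx": 9, "dy": 75, "dz": -10, "wx": 0, "wy": 0, "wz": 0.34, "jaw": 0}, {"dx": 12, "dy": 105, "dz": -10, "wx": 0, "wy": 0, "wz": 0.46, "jaw": 0}, {"dx": 16, "dy": 135, "dz": -10, "wx": 0, "wy": 0, "wz": 0.58, "jaw": 0}, {"dx": 20, "dy": 165, "dz": -10, "wx": 0, "wy": 0, "wz": 0.7, "jaw": 0}, {"dx": 24, "dy": 195, "dz": -5, "wx": 0, "wy": 0, "wz": 0.82, "jaw": 0}, {"dx": 28, "dy": 225, "dz": 0, "wx": 0, "wy": 0, "wz": 0.94, "jaw": 0}, {"dx": 32, "dy": 260, "dz": 0, "wx": 0, "wy": 0, "wz": 1.06, "jaw": 0}, {"dx": 35, "dy": 290, "dz": 0, "wx": 0, "wy": 0, "wz": 1.18, "jaw": 0}]}}

```text
time_s: 19.48
position: [0.5387, -0.0469, 0.1435]
orientation: [[0.506, -0.863, -0.004], [-0.863, -0.506, -0.001], [-0.001, 0.004, -1.0]]
force: [0.6, 0.2, -1.8]
width: 0.0082
```

```bash
python3 - <<'E'
from plan import *
s=ss(); inc(c2w([-14.8,0,130]),tool(-84.2,90))
E
```

```text
t 19.48 pos [ 0.5387 -0.0469  0.1435] q [ 0.214  0.327 -0.321  0.001 -0.927  0.317] F [ 0.6  0.2 -1.8] w 0.0082
[[ 0.506 -0.863 -0.004]
 [-0.863 -0.506 -0.001]
 [-0.001  0.004 -1.   ]]
d [ 7.  -1.8 13.5] w [ 0.004 -0.     0.429] rows 0.366806255199962 3.4351582358797756
```

Call:
{"fn": "send_rows", "kwargs": {"increments": [{"dx": 2, "dy": -0.5, "dz": 4, "wx": 0.004, "wy": 0, "wz": 0.11, "jaw": 0}, {"dx": 4, "dy": -1, "dz": 8, "wx": 0.004, "wy": 0, "wz": 0.22, "jaw": 0}, {"dx": 7, "dy": -1.8, "dz": 13.5, "wx": 0.004, "wy": 0, "wz": 0.33, "jaw": 0}, {"dx": 7, "dy": -1.8, "dz": 13.5, "wx": 0.004, "wy": 0, "wz": 0.429, "jaw": 0}, {"dx": 7, "dy": -1.8, "dz": 13.5, "wx": 0.004, "wy": 0, "wz": 0.429, "jaw": 0}, {"dx": 7, "dy": -1.8, "dz": 13.5, "wx": 0.004, "wy": 0, "wz": 0.429, "jaw": 0}]}}

```text
time_s: 19.98
position: [0.5441, -0.0502, 0.1308]
orientation: [[0.11, -0.994, 0.001], [-0.994, -0.11, -0.0], [0.0, -0.001, -1.0]]
force: [0.1, -0.3, -1.4]
width: 0.0079
```

```bash
python3 - <<'E'
from plan import *
s=ss(); inc(c2w([-14.8,0,130]),tool(-84.2,90)); p,R,o,_=shot('wrist','w21.png')
cv2.imwrite('pics/w21c.png',cv2.resize(p['img'][60:300,130:380,::-1],None,fx=3,fy=2.5,interpolation=cv2.INTER_CUBIC))
E
```

```text
t 19.98 pos [ 0.5441 -0.0502  0.1308] q [ 0.205  0.348 -0.326  0.    -0.896 -0.095] F [ 0.1 -0.3 -1.4] w 0.0079
[[ 0.11  -0.994  0.001]
 [-0.994 -0.11  -0.   ]
 [ 0.    -0.001 -1.   ]]
d [1.8 0.6 0.8] w [-0.001 -0.     0.009] rows 0.04951473250998225 0.0736844824754416
```

View pics/w21c.png

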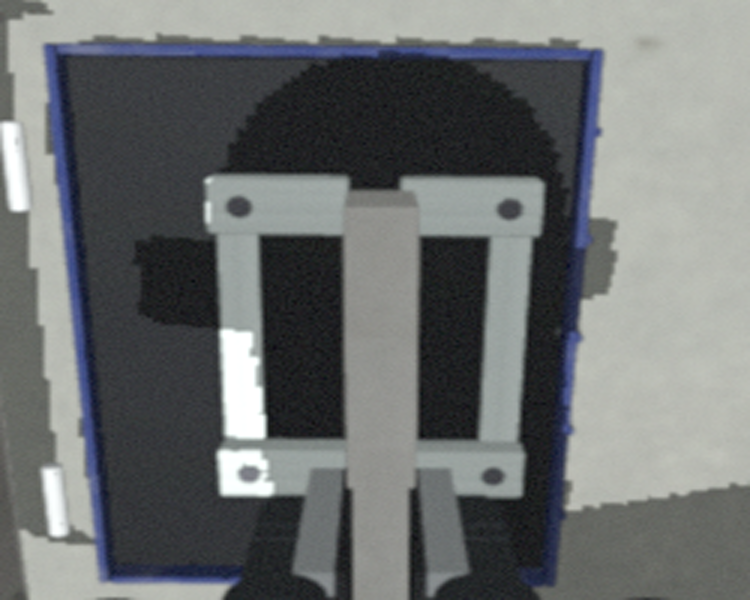

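```bash
python3 - <<'E'
from plan import *
s=read_state(); p,R,o,_=shot('wrist'); Rt=np.array(s['orientation']); P0=s['position']
def f(u,v,z): 
    W=ray(p,R,o,130+u/3,60+v/2.5,z); return (Rt.T@(W-P0)*1000).round(1)[:2], w2c(W)[:2].round(1)
z=.0335
print('slot far',f(349,205,z),f(400,205,z))
print('far ends',f(207,205,z),f(545,205,z)); print('near ends',f(219,472,z),f(525,472,z))
zt=P0[2]-.0065+.018
print('par end',f(344,205,zt),f(419,205,zt)); print('par near',f(346,480,zt),f(413,480,zt))
print('rim', f(50,48,.03),f(602,52,.03),f(105,577,.03),f(552,580,.03))
E
```

```text
slot far (array([44.2, -5.8]), array([ -7.5, -42.2])) (array([44.2,  6.2]), array([-19.6, -42.3]))
far ends (array([ 44.2, -39.4]), array([ 26.1, -42. ])) (array([44.2, 40.5]), array([-53.8, -42.6]))
near ends (array([-39.8, -40.7]), array([26.7, 42. ])) (array([-39.7,  39.5]), array([-53.5,  41.2]))
par end (array([61.2, -3.2]), array([-10.2, -59.3])) (array([61.2,  6.5]), array([-19.9, -59.4]))
par near (array([14. , -3.4]), array([-10.4, -12.1])) (array([14. ,  6.2]), array([-20. , -12.1]))
rim (array([ 86.3, -73.4]), array([ 60.4, -83.8])) (array([85.2, 51.9]), array([-64.8, -83.8])) (array([-80.4, -75. ]), array([60.6, 82.9])) (array([-81.4,  49.3]), array([-63.7,  82.9]))
```

Call:
{"fn": "send_rows", "kwargs": {"increments": [{"dx": 1, "dy": -1.6, "dz": 20, "wx": 0, "wy": 0, "wz": 0.007, "jaw": 0}, {"dx": 1, "dy": -1.6, "dz": 45, "wx": 0, "wy": 0, "wz": 0.007, "jaw": 0}, {"dx": 1, "dy": -1.6, "dz": 65, "wx": 0, "wy": 0, "wz": 0.007, "jaw": 0}, {"dx": 1, "dy": -1.6, "dz": 80, "wx": 0, "wy": 0, "wz": 0.007, "jaw": 0}, {"dx": 1, "dy": -1.6, "dz": 83, "wx": 0, "wy": 0, "wz": 0.007, "jaw": 0}, {"dx": 1, "dy": -1.6, "dz": 83, "wx": 0, "wy": 0, "wz": 0.007, "jaw": 0}]}}

```text
time_s: 20.58
position: [0.5466, -0.0508, 0.0483]
orientation: [[0.102, -0.995, 0.002], [-0.995, -0.102, -0.0], [0.001, -0.002, -1.0]]
force: [-0.2, 0.1, -1.4]
width: 0.0082
```

```bash
python3 - <<'E'
from plan import *
s=ss(); print(w2c(s['position'])); p,R,o,_=shot('wrist','w22.png')
cv2.imwrite('pics/w22c.png',cv2.resize(p['img'][80:280,150:360,::-1],None,fx=3.6,fy=3,interpolation=cv2.INTER_CUBIC))
E
```

```text
t 20.58 pos [ 0.5466 -0.0508  0.0483] q [ 0.203  0.46  -0.405  0.001 -0.705 -0.102] F [-0.2  0.1 -1.4] w 0.0082
[[ 0.102 -0.995  0.002]
 [-0.995 -0.102 -0.   ]
 [ 0.001 -0.002 -1.   ]]
[-11.89196163   0.87897839  48.34013388]
```

View pics/w22c.png

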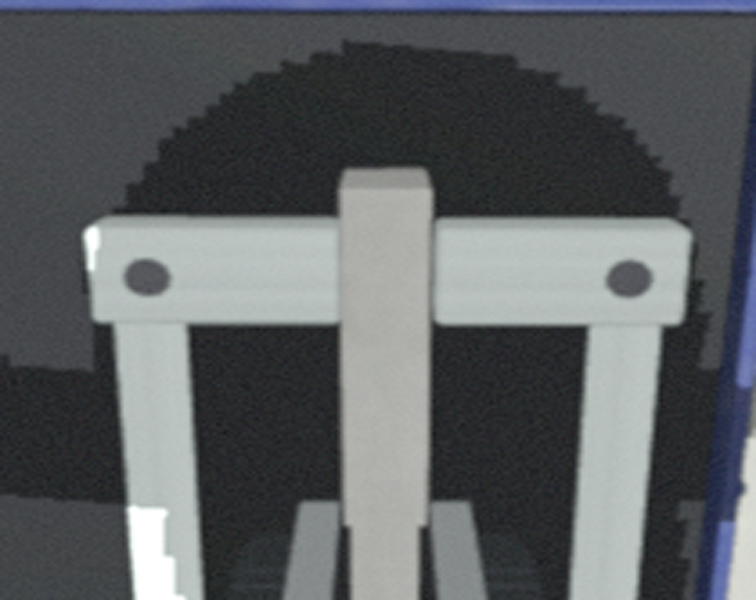

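Call:
{"fn": "send_rows", "kwargs": {"increments": [{"dx": 0, "dy": 0.3, "dz": 3, "wx": 0, "wy": 0, "wz": 0.006, "jaw": 0}, {"dx": 0, "dy": 0.3, "dz": 5, "wx": 0, "wy": 0, "wz": 0.006, "jaw": 0}, {"dx": 0, "dy": 0.3, "dz": 7, "wx": 0, "wy": 0, "wz": 0.006, "jaw": 0}, {"dx": 0, "dy": 0.3, "dz": 9, "wx": 0, "wy": 0, "wz": 0.006, "jaw": 0}, {"dx": 0, "dy": 0.3, "dz": 10.5, "wx": 0, "wy": 0, "wz": 0.006, "jaw": 0}, {"dx": 0, "dy": 0.3, "dz": 10.5, "wx": 0, "wy": 0, "wz": 0.006, "jaw": 0}]}}

```text
time_s: 21.13
position: [0.5469, -0.0509, 0.0386]
orientation: [[0.095, -0.995, 0.004], [-0.995, -0.095, 0.0], [0.0, -0.004, -1.0]]
force: [-0.4, 0.2, -2.0]
width: 0.0081
```

```bash
python3 - <<'E'
from plan import *
s=ss(); print(w2c(s['position'])); p,R,o,_=shot('wrist','w23.png')
cv2.imwrite('pics/w23c.png',cv2.resize(p['img'][80:280,150:360,::-1],None,fx=3.6,fy=3,interpolation=cv2.INTER_CUBIC))
E
```

```text
t 21.13 pos [ 0.5469 -0.0509  0.0386] q [ 0.203  0.474 -0.414  0.001 -0.679 -0.109] F [-0.4  0.2 -2. ] w 0.0081
[[ 0.095 -0.995  0.004]
 [-0.995 -0.095  0.   ]
 [ 0.    -0.004 -1.   ]]
[-11.61352395   0.7993651   38.61122356]
```

View pics/w23c.png

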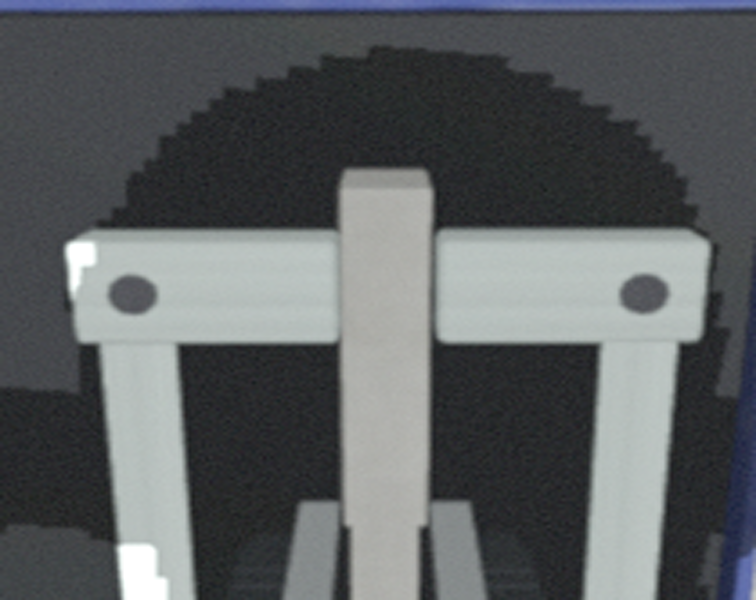

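Call:
{"fn": "send_rows", "kwargs": {"increments": [{"dx": 0, "dy": 0.1, "dz": 1, "wx": 0, "wy": 0, "wz": 0, "jaw": 0}, {"dx": 0, "dy": 0.1, "dz": 2, "wx": 0, "wy": 0, "wz": 0, "jaw": 0}, {"dx": 0, "dy": 0.1, "dz": 3, "wx": 0, "wy": 0, "wz": 0, "jaw": 0}, {"dx": 0, "dy": 0.1, "dz": 4, "wx": 0, "wy": 0, "wz": 0, "jaw": 0}, {"dx": 0, "dy": 0.1, "dz": 4, "wx": 0, "wy": 0, "wz": 0, "jaw": 0}]}}

```text
time_s: 21.6
position: [0.5468, -0.0509, 0.0346]
orientation: [[0.095, -0.995, 0.004], [-0.995, -0.095, 0.0], [0.0, -0.004, -1.0]]
force: [-0.2, 0.5, -2.5]
width: 0.0079
```

Call:
{"fn": "send_rows", "kwargs": {"increments": [{"dx": 0, "dy": 0, "dz": 1, "wx": 0, "wy": 0, "wz": 0, "jaw": 0}, {"dx": 0, "dy": 0, "dz": 2, "wx": 0, "wy": 0, "wz": 0, "jaw": 0}, {"dx": 0, "dy": 0, "dz": 3, "wx": 0, "wy": 0, "wz": 0, "jaw": 0}, {"dx": 0, "dy": 0, "dz": 4, "wx": 0, "wy": 0, "wz": 0, "jaw": 0}, {"dx": 0, "dy": 0, "dz": 4, "wx": 0, "wy": 0, "wz": 0, "jaw": 0}]}}

```text
time_s: 22.02
position: [0.5468, -0.0509, 0.0305]
orientation: [[0.095, -0.995, 0.004], [-0.995, -0.095, 0.0], [0.0, -0.004, -1.0]]
force: [-0.0, -0.3, -1.5]
width: 0.0082
```

```bash
python3 - <<'E'
from plan import *
s=ss(); print(w2c(s['position'])); p,R,o,_=shot('wrist','w24.png')
cv2.imwrite('pics/w24c.png',cv2.resize(p['img'][80:300,130:380,::-1],None,fx=3,fy=2.7,interpolation=cv2.INTER_CUBIC))
E
```

```text
t 22.02 pos [ 0.5468 -0.0509  0.0305] q [ 0.203  0.486 -0.42   0.001 -0.661 -0.109] F [-0.  -0.3 -1.5] w 0.0082
[[ 0.095 -0.995  0.004]
 [-0.995 -0.095  0.   ]
 [ 0.    -0.004 -1.   ]]
[-11.6866393    0.79217979  30.53137395]
```

View pics/w24c.png

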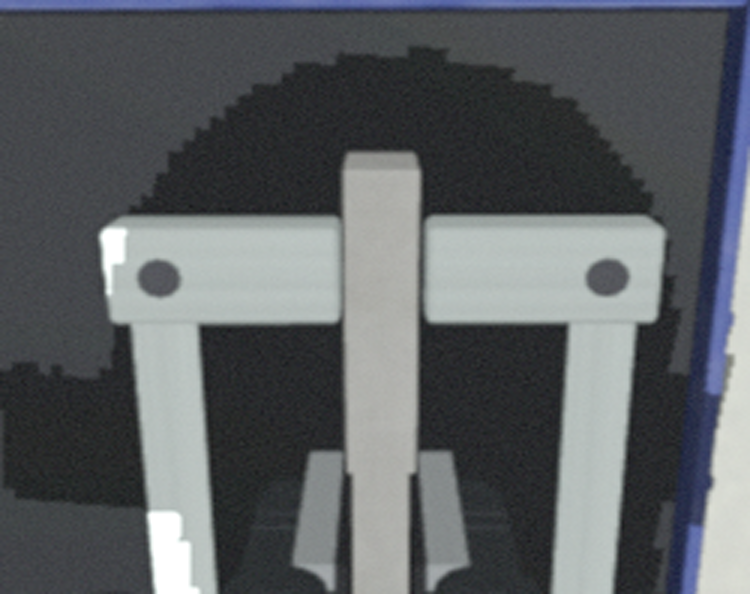

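Call:
{"fn": "send_rows", "kwargs": {"increments": [{"dx": 0, "dy": 0, "dz": 0.5, "wx": 0, "wy": 0, "wz": 0, "jaw": 0}, {"dx": 0, "dy": 0, "dz": 1, "wx": 0, "wy": 0, "wz": 0, "jaw": 0}, {"dx": 0, "dy": 0, "dz": 1.5, "wx": 0, "wy": 0, "wz": 0, "jaw": 0}]}}

```text
time_s: 22.32
position: [0.5471, -0.0509, 0.0301]
orientation: [[0.096, -0.995, 0.004], [-0.995, -0.096, -0.0], [0.001, -0.004, -1.0]]
force: [-4.3, 0.5, 7.5]
width: 0.0081
```

Call:
{"fn": "send_rows", "kwargs": {"increments": [{"dx": 0, "dy": 0, "dz": 0.5, "wx": 0, "wy": 0, "wz": 0, "jaw": 0.17}, {"dx": 0, "dy": 0, "dz": 0, "wx": 0, "wy": 0, "wz": 0, "jaw": 0.17}, {"dx": 0, "dy": 0, "dz": 0, "wx": 0, "wy": 0, "wz": 0, "jaw": 0.17}, {"dx": 0, "dy": 0, "dz": 0, "wx": 0, "wy": 0, "wz": 0, "jaw": 0.17}]}}

```text
time_s: 22.65
position: [0.5471, -0.0509, 0.0293]
orientation: [[0.095, -0.995, 0.005], [-0.995, -0.095, 0.0], [0.0, -0.005, -1.0]]
force: [-0.1, -0.2, 0.0]
width: 0.0148
```

```bash
python3 - <<'E'
from plan import *
s=ss(); p,R,o,_=shot('wrist','w25.png')
cv2.imwrite('pics/w25c.png',cv2.resize(p['img'][80:300,130:380,::-1],None,fx=3,fy=2.7,interpolation=cv2.INTER_CUBIC))
E
```

```text
t 22.65 pos [ 0.5471 -0.0509  0.0293] q [ 0.203  0.488 -0.421  0.001 -0.657 -0.109] F [-0.1 -0.2  0. ] w 0.0148
[[ 0.095 -0.995  0.005]
 [-0.995 -0.095  0.   ]
 [ 0.    -0.005 -1.   ]]
```

View pics/w25c.png

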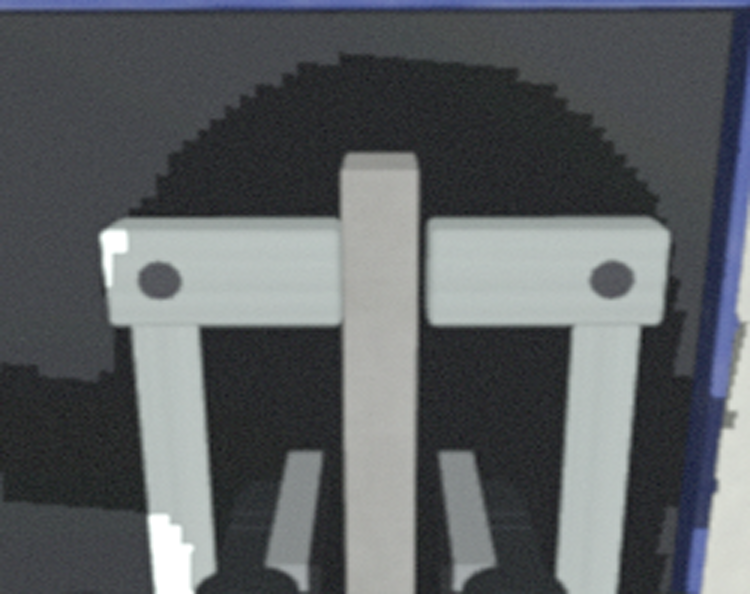

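Call:
{"fn": "send_rows", "kwargs": {"increments": [{"dx": 0, "dy": 0, "dz": -5, "wx": 0, "wy": 0, "wz": 0, "jaw": 0.17}, {"dx": 0, "dy": 0, "dz": -15, "wx": 0, "wy": 0, "wz": 0, "jaw": 0.17}, {"dx": 0, "dy": 0, "dz": -35, "wx": 0, "wy": 0, "wz": 0, "jaw": 0.17}, {"dx": 0, "dy": 0, "dz": -70, "wx": 0, "wy": 0, "wz": 0, "jaw": 0.17}, {"dx": 0, "dy": 0, "dz": -110, "wx": 0, "wy": 0, "wz": 0, "jaw": 0.17}, {"dx": 0, "dy": 0, "dz": -150, "wx": 0, "wy": 0, "wz": 0, "jaw": 0.17}, {"dx": 0, "dy": 15, "dz": -185, "wx": 0, "wy": 0, "wz": 0, "jaw": 0.17}, {"dx": 0, "dy": 40, "dz": -210, "wx": 0, "wy": 0, "wz": 0, "jaw": 0.17}, {"dx": 0, "dy": 40, "dz": -210, "wx": 0, "wy": 0, "wz": 0, "jaw": 0.17}]}}

```text
time_s: 23.45
position: [0.5061, -0.0551, 0.2468]
orientation: [[0.096, -0.995, 0.016], [-0.995, -0.096, 0.001], [0.0, -0.017, -1.0]]
force: [-0.8, 0.5, 0.1]
width: 0.0145
```

```bash
python3 - <<'E'
from plan import *
s=ss(); p,R,o,_=shot('wrist','w26.png')
for m in silhouettes(p,'parallel')[:2]:
    ys,xs=np.nonzero(m['mask']); P=np.array([ray(p,R,o,u,v,.0415)[:2] for u,v in zip(xs,ys)],np.float32); r=cv2.minAreaRect(P*1000); print(m['confidence'],r,w2c([r[0][0]/1e3,r[0][1]/1e3,.0415]))
for d in [94,97,100]:
    print(d,proj(p,R,o,np.array([c2w(toCase(v,np.radians(d))) for v in [[-91,22,41.5],[-73,92,45],[-73,-92,45]]])).round(0).tolist())
q,_,_,_=shot('scene')
cv2.imwrite('pics/s26.png',cv2.resize(q['img'][130:330,200:420,::-1],None,fx=3,fy=3,interpolation=cv2.INTER_CUBIC))
for n in ['ring_gauge','setting_block','plug_gauge']: print(n,[(round(d['confidence'],2),np.round(d['at'],3)) for d in search_frame(q,n)][:2])
E
```

```text
t 23.45 pos [ 0.5061 -0.0551  0.2468] q [ 0.212  0.167 -0.258  0.002 -1.13  -0.117] F [-0.8  0.5  0.1] w 0.0145
[[ 0.096 -0.995  0.016]
 [-0.995 -0.096  0.001]
 [ 0.    -0.017 -1.   ]]
0.79 ((545.0026245117188, -53.0578727722168), (11.775959014892578, 119.07146453857422), 5.477858543395996) [-13.68767385  -1.17023196  41.5       ]
94 [[38.0, 253.0], [69.0, 323.0], [14.0, 69.0]]
97 [[27.0, 252.0], [60.0, 322.0], [3.0, 69.0]]
100 [[16.0, 251.0], [52.0, 320.0], [-6.0, 69.0]]
ring_gauge [(0.49, array([0.645, 0.252, 0.012]))]
setting_block [(0.67, array([ 0.415, -0.249,  0.044])), (0.3, array([ 0.65 , -0.286,  0.022]))]
plug_gauge [(0.86, array([ 0.652, -0.284,  0.021])), (0.65, array([ 0.413, -0.248,  0.043]))]
```

View pics/w26.png

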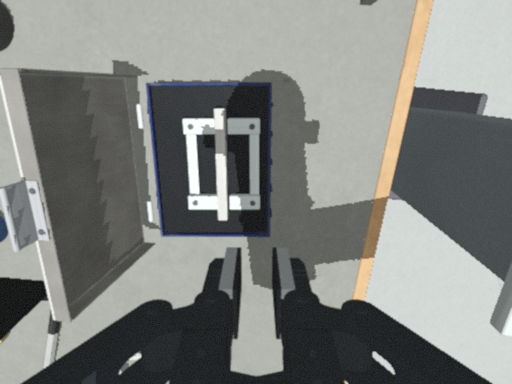

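View pics/s26.png

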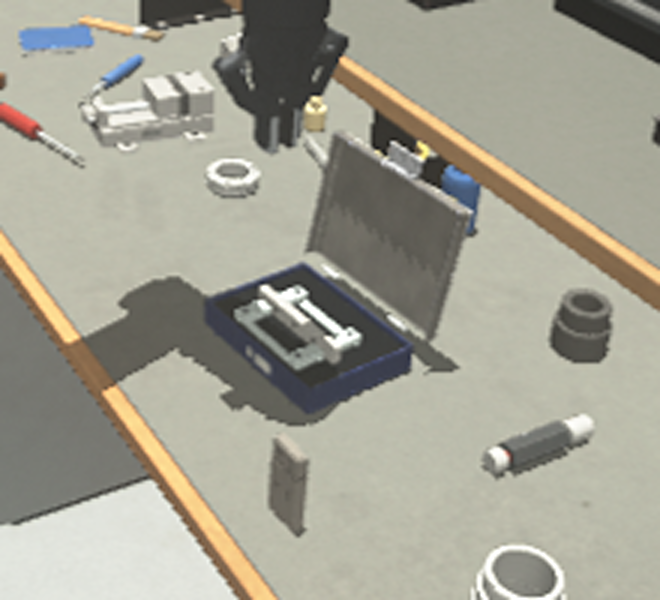

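```bash
python3 - <<'E'
from plant import *
print(job_done())
E
```

```text
the job is handed in; nothing more can be done
None
```

The lid is open on its stop and the long steel parallel is in both rack slots. I handed the job in at about 23.5 s. `job_done()` reports no verdict, so the result below rests on my own checks.

**What I did**
- **Lid:** My first approach, from the left, ran into a limit of the third arm joint before touching anything. I went to the right-hand side instead, put the closed fingers under the tab and pushed the lid round its hinge arc. The highest force I read at the end of a move was about 3 N, and I then backed away.
- **Parallel:** I picked up the steel bar, not the brown look-alike, and lined it up over the slots. The rack turned out to be clamped about 9 mm towards the front. I lowered the bar in small steps, let go and moved clear.

**What the last checks showed**
- **Lid angle:** It stands at about 98–100° (roughly 1.7 rad) in the wrist pictures taken after I withdrew.
- **Seating:** The floor was felt at a tool height of 30.1 mm with about 9 N. Resting on top of the bars would have shown about 40 mm, so the parallel is fully home.
- **Parallel position:** It is at case x about -14 mm and y about -1 mm, within 0.01 rad of the case's y axis.
- **Other gauges:** The ring gauge, setting block and plug gauge were found within a few millimetres of where they started.
- **Robot:** The fingers are clear of everything, at a height of 247 mm.

**What disagreed:** The gripper read an opening of 8–9 mm on the 10 mm bar, but the pictures showed it held square. A few low-confidence network hits gave the wrong name to other gauges, and I ignored them.

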